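Pack two sets of hall ornaments, heavy tile below, light figure on top

TASK

The hall is about to be painted, so pack two sets of ornaments from the hall table: the terracotta tile and pig into the cardboard box, the blue-glazed tile and bird into the grey plastic box. In each box first lay the heavy tile flat in the middle of the floor, then stand the light figure upright on the middle of its tile. Set the pieces down gently without dropping them or tipping a figure over, and leave the white bird, the wooden slab, the bell and the wooden box where they are.

Things in the scene. Friction and masses are not known exactly. Their poses are not given: they have to be found in the camera images.
- clay_tile: Terracotta (orange-red clay) wall tile with a dark inlaid border and centre spot, heavy (about 250 g): slab 100 mm long (its x), 56 mm wide (its y), 20 mm thick, flat underside and top; lies flat on the table. Origin: centre of the underside, z up.
- blue_tile: Blue-glazed ceramic wall tile with a white inlaid border and centre spot, heavy (about 250 g): slab 100 mm long (its x), 56 mm wide (its y), 20 mm thick, flat underside and top; lies flat on the table. Origin: centre of the underside, z up.
- clay_pig: Small terracotta pig figure, hollow and light (about 90 g): body 58 mm long (its x), 40 mm wide (its y) with flat sides from 12 to 44 mm up, snout towards +x reaching 48 mm from the origin, curly tail at -x, four legs, 53 mm high in all. Grip it across the body, closing along its y, about 28 mm above its feet. Origin: on the ground under the middle of the body, z up.
- blue_bird: Small blue-glazed ceramic bird figure: hollow and light (about 90 g); round upright body 46 mm across, on a flat foot 36 mm across, grip it on the body 10 to 30 mm above the foot, closing along its y; head towards its +x, stub tail 48 mm out towards -x, 56 mm high in all. Origin: centre of the underside, z up.
- card_box: Brown cardboard box for the terracotta set: open on top, fixed in its place, 160 mm square outside and 40 mm high, walls and floor 5 mm thick, so 150 mm square inside; the inner floor is 5 mm above the table. Origin: centre of the underside, x and y along the sides, z up.
- grey_box: Grey plastic box for the blue-glazed set: open on top, fixed in its place, 160 mm square outside and 40 mm high, walls and floor 5 mm thick, so 150 mm square inside; the inner floor is 5 mm above the table. Origin: centre of the underside, x and y along the sides, z up.
- white_bird: White ceramic bird, same shape as the blue one but no part of either set; to be left alone. Loose, 56 mm high, body 46 mm across. Origin: centre of the underside.
- wood_coaster: Plain pale wooden slab of the tiles' size (100 x 56 x 20 mm), no part of either set; to be left alone. Loose. Origin: centre of the underside.
- brass_bell: Small brass hand bell standing on its mouth, 54 mm across, 50 mm high; to be left alone. Loose. Origin: centre of the underside.
- trinket_box: Little wooden box with a paler lid, 66 x 50 mm, 48 mm high; to be left alone. Loose. Origin: centre of the underside.
Things that resemble listed ones, but are neither listed nor needed, are in the scene too. What is shaped like the clay_tile but green or purple is not meant.

How it is judged:
By the outcome, as a careful person would: the job done as asked, in the order asked, and still so for the second after the job is handed in, with the robot touching nothing.
It also fails if it takes over 118 s, if anything falls off the work surface, if the arm or the gripper's body presses on something with over 40 N, if the wrist force passes 120 N, or if a joint passes its speed limit or range.

ROBOT

A 7-joint arm with a two-finger parallel gripper is mounted at the origin on the work surface. World frame = base frame: x ahead of the robot, y to its left, z up, the work surface at z = 0. Lengths are in mm, angles in rad, forces in N, time in s.
With the tool pointing down it reaches from about 425 to 875 mm from the base axis. Payload 8.4 kg.
Tool frame: the origin (TCP) lies on the centre line of the jaws, within the pads' length; the fingertips stand 14 mm ahead of it and the grasp point (between the pads) lies 5 mm behind it; z points along the fingers, y is the direction in which the jaws open and shut (so a half turn about z gives the same grasp; the last joint's range is limited). The gripper opens to 87 mm and grips with 3 to 60 N. Pads are 19 mm wide; open, the fingers measure 117 mm over their backs; the gripper's body (75 mm by 190 mm) begins 51 mm behind the grasp point.
Start: joints at [-1.272, 0.333, 0.04, 1.465, -0.013, 1.343, -0.059], TCP at [251.803, 599.216, 236.546] pointing down, gripper open.
Joint ranges: [-2.58, 2.58], [-0.38, 2.09], [-1.3, 1.39], [0.25, 2.4], [-1.5, 4.64], [0.08, 2.09], [-2.65, 2.65]. Speed limits (rad/s): [2.22, 2.22, 2.79, 2.79, 3.14, 3.14, 3.14].

INTERFACE

Orientations are given as a unit quaternion [x, y, z, w].
In Python, from station import robot gives the robot as it stands.
- The arm moves only by the tool jog_arm, never from a script. Its argument "increments" is a list of rows, each an object with "delta_rot": the turn, a rotation vector about the world's x, y, z in units of 5 degrees (1.0 is 5 degrees), a list of three; "linear": the shift along the world's x, y, z in units of 25 mm (1.0 is 25 mm), a list of three; "fingers": the opening, from -1 (shut) to 1 (fully open). A call has 1 to 12 rows; each row is the pose to reach, as a shift and turn from the pose commanded when the call began; what a row does not reach only later rows make up. A row lasts 1/12 s, in which the tool goes at most 41.7 mm and 7.16 degrees, less where a joint would pass 70% of its speed; a pose out of reach is approached as far as the arm can. A call with a gripper value outside its range is refused whole. The fingers move at their own pace and stop on an object; "force" is the grip in N (left out, the last holds). Time passes only in rows, so rows that repeat a pose let the fingers close. It gives the time, the measured TCP pose, the force and the opening at its end, in the units of the state.
- robot.read_state(): the state, without advancing time (a new reading comes with each control period).
- robot.snapshot(name): name is "scene" or "top"; returns the picture (420x560x3 uint8, blue, green, red); there is no depth.
- robot.get_calibration(name): a dict with "fovy" (degrees; the focal length in pixels is half the picture's height over the tangent of half this angle, whatever the lens; pixels are square), "cx", "cy" (the principal point, pixels), "k1" (the pictures are not rectified: a ray, as slopes to the right and down, at radius r is drawn at 1 + k1 r^2 times it, then the intrinsics apply), "rvec" (rotation vector, rad) and "tvec" (3), from world to camera coordinates, as OpenCV has them. Camera axes: x right, y down, z forward; pixel columns grow to the right and rows downward; lengths in mm; the calibration is good to about 2 mm. A picture is of the moment at which its call begins. get_calibration takes no time and is no camera call.
- robot.sign_off(): hands the job in, once; it reports no verdict.
The state is a dict: "time": time; "joint_pos": joint angles; "qvel": joint speeds; "joint_torque": joint torques, N m; "eef_pos": TCP position; "ee_rot": TCP orientation; "ft_force": force on the tool from outside, world axes, zero at the start; "torque": the same for the moment, N m; "opening": opening from 0.0 (shut) to 1.0 (fully open).
Only numpy, scipy, OpenCV 4.12 (cv2) and the standard library are available. Lean on these libraries where they do the work, as an engineer would, in place of code of your own. Each camera call takes 0.05 s, during which the arm holds its last target.

## Working session

There is one attempt and no reset: what is moved stays moved. The work goes in short steps, Python scripts to look and compute and a tool call to move; the robot and the scene stay as the last step left them, time stands still between calls to the robot, and variables do not carry over. Pictures are saved under pics/ and viewed, and the job is handed in when it is done.

Besides the shell and the picture viewer there is one more tool, called as name([rows], argument=value, ...), one row to a line, values as JSON. jog_arm: Moves the arm, as the interface text tells. Its arguments: {"type":"object","properties":{"increments":{"type":"array","items":{"type":"object","properties":{"delta_rot":{"type":"array","items":{"type":"number"}},"linear":{"type":"array","items":{"type":"number"}},"fingers":{"type":"number"}}}},"force":{"type":"number"}},"required":["increments"]}

```bash
ls; mkdir -p pics; python3 - <<'E'
from station import robot
import cv2
s=robot.read_state()
print(s)
for n in ("scene","top"):
    im=robot.snapshot(n); cv2.imwrite(f"pics/{n}0.png",im); print(n,robot.get_calibration(n))
E
```

```text
pics
{'time': 0.0, 'joint_pos': array([-1.27216518,  0.33387641,  0.03986703,  1.46629896, -0.01341673,
        1.34329567, -0.05850159]), 'qvel': array([ 0.00147432,  0.00100287,  0.00087753, -0.00158764, -0.00202479,
        0.00052661,  0.00125635]), 'joint_torque': array([-1.09634802e-04, -6.56348491e+01,  1.33511849e+00, -4.03809285e+01,
       -5.98848425e-02,  4.44632163e-02,  1.56541878e-04]), 'eef_pos': array([251.66241282, 598.8063103 , 235.66790838]), 'ee_rot': array([ 1.97614459e-01,  9.80279488e-01, -7.97977035e-04, -1.15044695e-04]), 'ft_force': array([-0.29128442, -0.24512944,  0.1817241 ]), 'torque': array([-0.00468228, -0.01852196,  0.00354768]), 'opening': 1.0008109817125743}
scene {'fovy': 43.34512304254038, 'cx': 280.7179046963884, 'cy': 205.10721494054442, 'k1': -0.09555616975306581, 'rvec': array([ 2.0442699 ,  0.74467685, -0.37037289]), 'tvec': array([-399.68463024, -147.64036268, 1450.45056987])}
top {'fovy': 46.91231192767961, 'cx': 272.9222967429097, 'cy': 206.71851392618055, 'k1': -0.10208253205248308, 'rvec': array([ 2.20710426, -2.20910046,  0.08812757]), 'tvec': array([  19.5838823 ,  492.11878744, 1176.65473627])}
```

View pics/scene0.png

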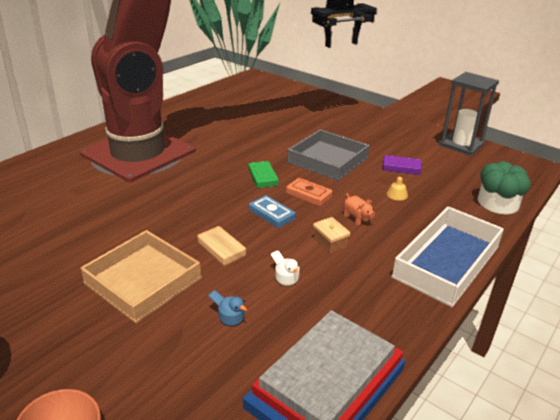

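View pics/top0.png

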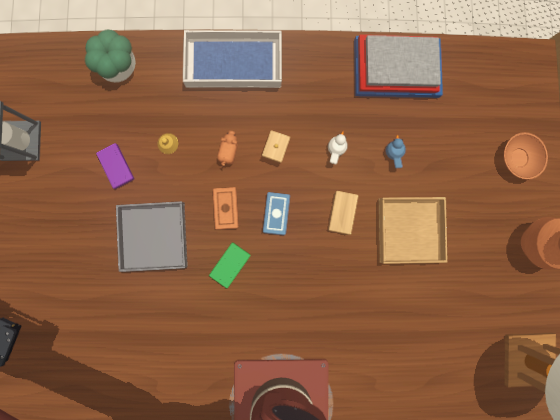

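Scene view: the robot is at upper left, the grey box at about (328,153) and the card box at (141,272). In the top view, the clay tile is at (226,208), the blue tile at (276,213), the pig at (228,149) and the blue bird at (396,151). The grey box is at (151,237) and the card box at (412,231). The white tray, the green and purple tiles and the other ornaments are not part of the job.

```bash
cat > h.py <<'E'
import numpy as np, cv2
from station import robot
def cam(n):
    c=robot.get_calibration(n); f=210/np.tan(np.radians(c['fovy'])/2)
    K=np.array([[f,0,c['cx']],[0,f,c['cy']],[0,0,1]]); d=np.array([c['k1'],0,0,0,0.])
    R=cv2.Rodrigues(c['rvec'])[0]; t=np.array(c['tvec']); return K,d,R,t
def cast(n,px,z):
    K,d,R,t=cam(n); px=np.asarray(px,float).reshape(-1,1,2)
    # model: forward distortion 1+k1 r^2 of the ideal ray
    u=cv2.undistortPoints(px,K,d,None,None,None) if False else cv2.undistortPointsIter(px,K,d,None,None,(3,50,1e-9))
    u=u.reshape(-1,2); v=np.c_[u,np.ones(len(u))]@R; C=-R.T@t
    s=(z-C[2])/v[:,2]; return (C+v*s[:,None])[:,:2]
def proj(n,P):
    K,d,R,t=cam(n); return cv2.projectPoints(np.asarray(P,float).reshape(-1,1,3),cv2.Rodrigues(R)[0],t,K,d)[0].reshape(-1,2)
def mask(im,lo,hi,roi=None):
    m=cv2.inRange(cv2.cvtColor(im,cv2.COLOR_BGR2HSV),np.array(lo),np.array(hi))
    if roi is not None:
        k=np.zeros_like(m); x0,y0,x1,y1=roi; k[y0:y1,x0:x1]=255; m&=k
    return m
def big(m):
    cs=cv2.findContours(m,cv2.RETR_EXTERNAL,cv2.CHAIN_APPROX_NONE)[0]; return max(cs,key=cv2.contourArea)
def rect(n,c,z):
    P=cast(n,c.reshape(-1,2),z).astype(np.float32)
    (x,y),(w,h),a=cv2.minAreaRect(P)
    if w<h: w,h,a=h,w,a+90
    return x,y,w,h,(a+90)%180-90
E
python3 - <<'E'
from h import *
im=cv2.imread('pics/top0.png'); hsv=cv2.cvtColor(im,cv2.COLOR_BGR2HSV)
for nm,p in dict(clay=(218,190),blue=(268,200),pig=(228,152),bird=(397,152),grey=(150,206),greyfl=(150,237),card=(382,231),cardfl=(412,231),table=(180,300)).items(): print(nm,hsv[p[1],p[0]])
K,d,R,t=cam('top'); print('topC',-R.T@t); K,d,R,t=cam('scene'); print('sceneC',-R.T@t)
a=im[110:280,90:310]; cv2.imwrite('pics/z1.png',cv2.resize(a,None,fx=3.4,fy=3.4,interpolation=cv2.INTER_CUBIC))
a=im[120:280,310:460]; cv2.imwrite('pics/z2.png',cv2.resize(a,None,fx=3.5,fy=3.5,interpolation=cv2.INTER_CUBIC))
E
```

```text
clay [ 12 151 226]
blue [102  81 179]
pig [ 12 150 230]
bird [101  84 176]
grey [  8  20 102]
greyfl [ 17  15 154]
card [ 16 130 147]
cardfl [ 17 117 220]
table [ 12 155 138]
topC [ 429.91584046   51.77945416 1199.82167676]
sceneC [1115.9199656  -757.58610601  682.74318623]
```

View pics/z1.png

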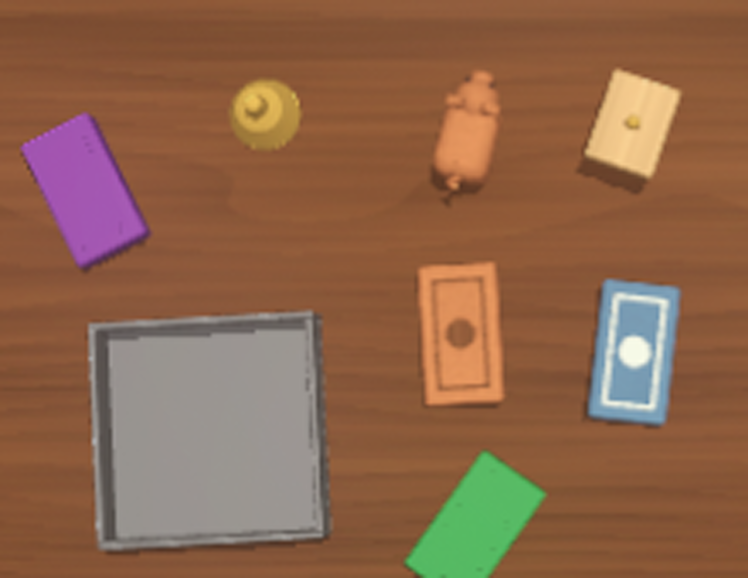

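View pics/z2.png

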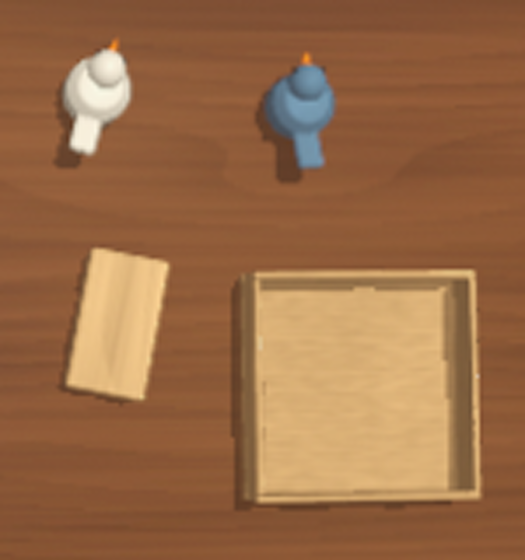

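```bash
cat > meas.py <<'E'
from h import *
import sys
def tiles(tag):
    for n,rois in (('top',dict(clay=(195,175,245,240),blue=(255,180,295,245))),('scene',dict(clay=(280,170,340,210),blue=(240,190,300,230)))):
        im=cv2.imread(f'pics/{n}{tag}.png')
        for nm in rois:
            m=mask(im,(6,100,175 if n=='top' else 120),(18,255,255),rois[nm]) if nm=='clay' else mask(im,(95,50,100),(112,255,255),rois[nm])
            m=cv2.morphologyEx(m,cv2.MORPH_CLOSE,np.ones((5,5)))
            c=cv2.convexHull(big(m)); print(n,nm,np.round(rect(n,c,20),1))
tiles('0')
im=cv2.imread('pics/top0.png')
for nm,roi,lo,hi in (('clay spot',(218,200,234,218),(0,80,0),(20,255,140)),('blue spot',(268,205,285,222),(0,0,180),(180,60,255))):
    c=big(mask(im,lo,hi,roi)); (x,y),r=cv2.minEnclosingCircle(c); print(nm,x,y,r,cast('top',[(x,y)],20))
E
python3 meas.py
python3 - <<'E'
from h import *
im=cv2.imread('pics/top0.png')
for i,(x0,y0,x1,y1) in enumerate([(108,195,196,280),(370,190,458,272),(205,120,250,175),(375,125,415,175)]):
    f=8 if i<2 else 10
    if i<2: f=6.8
    a=im[y0:y1,x0:x1]; cv2.imwrite(f'pics/b{i}.png',cv2.resize(a,None,fx=f,fy=f,interpolation=cv2.INTER_NEAREST))
im=cv2.imread('pics/scene0.png')
a=im[185:235,330:390]; b=im[280:330,200:260]; cv2.imwrite('pics/b5.png',cv2.resize(np.hstack([a,b]),None,fx=6.6,fy=6.6,interpolation=cv2.INTER_NEAREST))
E
```

```text
top clay [489.8 135.9  98.9  56.4   3.7]
top blue [476.4  12.2  98.5  54.7  -6.5]
scene clay [497.  135.6 180.  145.8 -50.6]
scene blue [487.4   2.5 113.2  69.   -6.6]Traceback (most recent call last):
  File "meas.py", line 13, in <module>
    c=big(mask(im,lo,hi,roi)); (x,y),r=cv2.minEnclosingCircle(c); print(nm,x,y,r,cast('top',[(x,y)],20))
  File "h.py", line 21, in big
    cs=cv2.findContours(m,cv2.RETR_EXTERNAL,cv2.CHAIN_APPROX_NONE)[0]; return max(cs,key=cv2.contourArea)
                                                                              ~~~^^^^^^^^^^^^^^^^^^^^^^^^
ValueError: max() iterable argument is empty
```

View pics/b0.png

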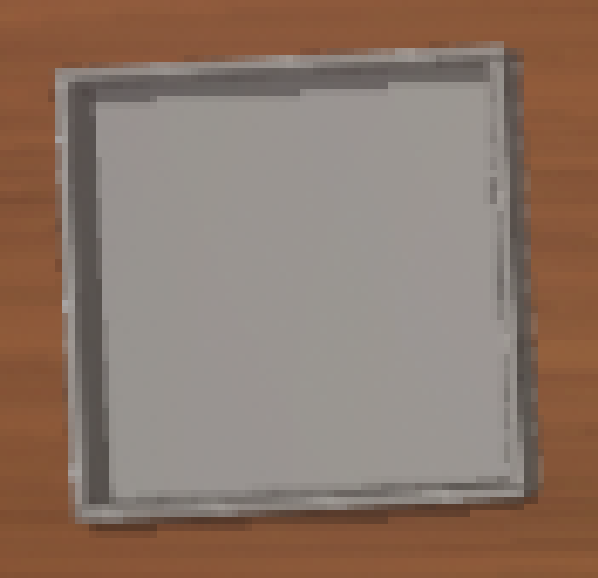

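View pics/b1.png

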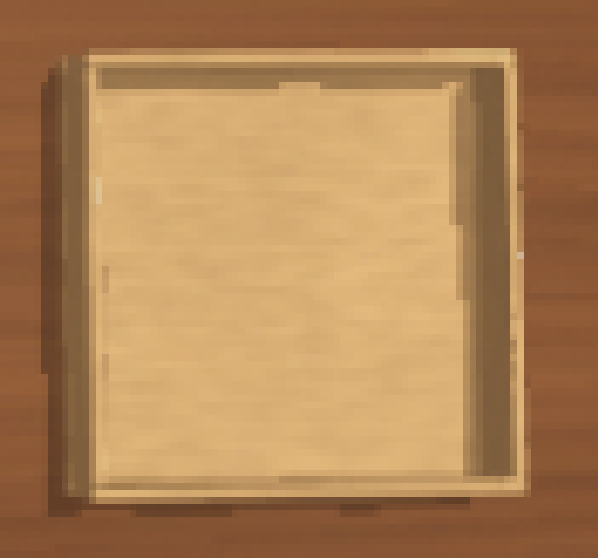

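View pics/b2.png

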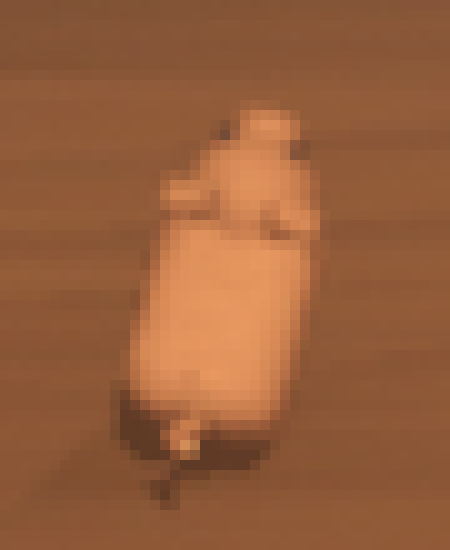

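View pics/b3.png

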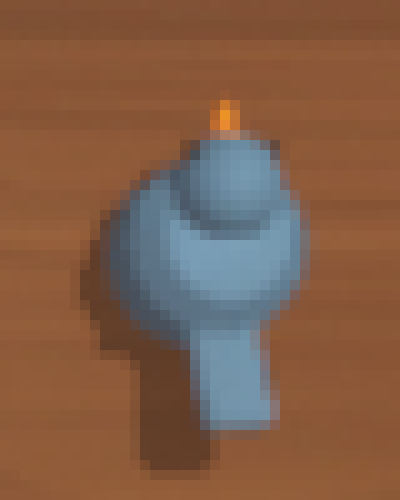

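View pics/b5.png

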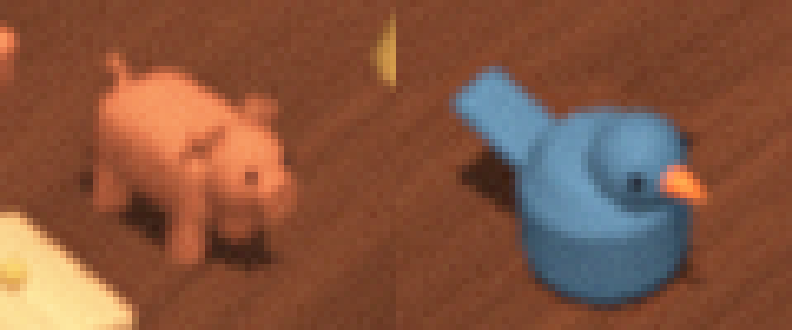

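```bash
cat >> h.py <<'E'
def tri(pt,ps):
    A=[];b=[]
    for n,p in (('top',pt),('scene',ps)):
        K,d,R,t=cam(n); u=cv2.undistortPointsIter(np.array(p,float).reshape(-1,1,2),K,d,None,None,(3,50,1e-9)).ravel()
        v=np.r_[u,1]@R; v/=np.linalg.norm(v); C=-R.T@t; M=np.eye(3)-np.outer(v,v); A.append(M); b.append(M@C)
    X=np.linalg.solve(sum(A),sum(b)); return X
E
python3 - <<'E'
from h import *
T=lambda p,x0,y0,f:((p[0]/f-.5)+x0,(p[1]/f-.5)+y0)
print('nadir',proj('top',[(430,52,0)]))
# boxes rim outer
g=[T(p,108,195,6.8) for p in [(55,69),(507,43),(534,495),(76,522)]]
c=[T(p,370,190,6.8) for p in [(87,48),(517,48),(529,496),(90,503)]]
for nm,q in (('grey',g),('card',c)):
    P=cast('top',q,40); e=np.roll(P,-1,0)-P
    print(nm,P.round(1).tolist(),P.mean(0).round(1),np.linalg.norm(e,axis=1).round(1),np.degrees(np.arctan2(e[:,1],e[:,0])).round(1), rect('top',np.array(q,np.float32),40))
# bird
b=tri(T((228,98),375,125,10),T((706-396,198),200,280,6.6)); t=tri(T((240,428),375,125,10),T((472-396,85),200,280,6.6))
print('beak',b.round(1),'tail',t.round(1),np.degrees(np.arctan2(*(b-t)[:2][::-1])))
for z in (15,20,25): print('birdc',z,cast('top',[T((207,242),375,125,10)],z), cast('scene',[T((607-396,205),200,280,6.6)],z))
# pig
L=cast('top',[T(p,205,120,10) for p in [(168,225),(130,370)]],40);R=cast('top',[T(p,205,120,10) for p in [(312,270),(285,405)]],30)
print('pig',L,R,[np.degrees(np.arctan2(*(q[0]-q[1])[::-1])) for q in (L,R)])
print('rump',cast('top',[T((207,418),205,120,10)],40),'snout',cast('top',[T((268,105),205,120,10)],32))
im=cv2.imread('pics/top0.png')
for nm,roi,lo,hi in (('clay spot',(216,198,236,220),(0,50,0),(30,255,175)),('blue spot',(271,207,283,220),(0,0,200),(180,60,255))):
    m=mask(im,lo,hi,roi); c=big(m); M=cv2.moments(c); x,y=M['m10']/M['m00'],M['m01']/M['m00']; print(nm,x,y,M['m00'],cast('top',[(x,y)],20))
E
```

```text
nadir [[259.55449042 232.05263821]]
grey [[495.8, 398.6], [504.9, 237.9], [346.1, 227.4], [336.1, 389.4]] [420.7 313.3] [161.  159.2 162.2 159.9] [ -86.7 -176.2   93.5    3.3] (420.89813232421875, 313.31591796875, 162.23214721679688, 159.9207763671875, -86.47988748550415)
card [[515.4, -246.2], [515.7, -405.0], [354.1, -406.7], [353.3, -245.4]] [ 434.6 -325.8] [158.8 161.6 161.3 162.1] [ -89.9 -179.4   90.3   -0.3] (434.73406982421875, -325.66326904296875, 162.09457397460938, 161.29922485351562, 0.28471025824546814)
beak [ 670.  -284.2   43. ] tail [ 588.9 -287.9   35.7] 2.6481440409403647
birdc 15 [[ 637.53872345 -287.55390322]] [[ 634.03601351 -281.3126693 ]]
birdc 20 [[ 636.66254568 -286.1219014 ]] [[ 637.64431654 -284.8789613 ]]
birdc 25 [[ 635.78636791 -284.68989959]] [[ 641.25261957 -288.4452533 ]]
pig [[647.4131848  144.49489667]
 [612.02314529 153.427878  ]] [[638.22180499 110.13902473]
 [605.0254079  116.56535968]] [np.float64(-14.166406080879598), np.float64(-10.956101981191662)]
rump [[600.35597484 134.79349889]] snout [[678.57847089 120.95833124]]
clay spot 224.8862745098039 207.70196078431368 42.5 [[489.37082003 136.48121013]]
blue spot 276.0 213.0 56.0 [[476.39511895  11.85173589]]
```

jog_arm([
  {"linear": [4.75, -9.26, -1.5], "delta_rot": [0, 0, 2.7], "fingers": 1},
  {"linear": [4.75, -9.26, -1.5], "delta_rot": [0, 0, 2.7], "fingers": 1},
  {"linear": [4.75, -9.26, -1.5], "delta_rot": [0, 0, 2.7], "fingers": 1},
  {"linear": [4.75, -9.26, -1.5], "delta_rot": [0, 0, 2.7], "fingers": 1},
  {"linear": [4.75, -9.26, -1.5], "delta_rot": [0, 0, 2.7], "fingers": 1},
  {"linear": [9.51, -18.52, -3.06], "delta_rot": [0, 0, 5.34], "fingers": 1},
  {"linear": [9.51, -18.52, -3.06], "delta_rot": [0, 0, 5.34], "fingers": 1},
  {"linear": [9.51, -18.52, -3.06], "delta_rot": [0, 0, 5.34], "fingers": 1},
  {"linear": [9.51, -18.52, -3.06], "delta_rot": [0, 0, 5.34], "fingers": 1},
  {"linear": [9.51, -18.52, -3.06], "delta_rot": [0, 0, 5.34], "fingers": 1},
  {"linear": [9.51, -18.52, -3.06], "delta_rot": [0, 0, 5.34], "fingers": 1},
  {"linear": [9.51, -18.52, -3.06], "delta_rot": [0, 0, 5.34], "fingers": 1},
], force=30)

```text
time: 1.1
eef_pos: [476.7, 159.9, 164.0]
ee_rot: [-0.034, 0.999, 0.0, -0.0]
ft_force: [0.8, 0.5, 0.2]
opening: 1.0
```

jog_arm([
  {"linear": [0, 0, 0], "fingers": 1},
  {"linear": [0, 0, 0], "fingers": 1},
  {"linear": [0, 0, 0], "fingers": 1},
])

```text
validation failed for argument at $.in...
```

jog_arm([
  {"linear": [0, 0, 0], "delta_rot": [0, 0, 0], "fingers": 1},
  {"linear": [0, 0, 0], "delta_rot": [0, 0, 0], "fingers": 1},
  {"linear": [0, 0, 0], "delta_rot": [0, 0, 0], "fingers": 1},
])

```text
time: 1.35
eef_pos: [476.1, 162.2, 164.1]
ee_rot: [-0.034, 0.999, 0.0, -0.0]
ft_force: [-0.3, 1.0, 0.0]
opening: 1.001
```

jog_arm([
  {"linear": [0.54, -1.04, -1.5], "delta_rot": [0, 0, 0], "fingers": 1},
  {"linear": [0.54, -1.04, -3.0], "delta_rot": [0, 0, 0], "fingers": 1},
  {"linear": [0.54, -1.04, -4.2], "delta_rot": [0, 0, 0], "fingers": 1},
  {"linear": [0.54, -1.04, -4.6], "delta_rot": [0, 0, 0], "fingers": 1},
  {"linear": [0.54, -1.04, -4.6], "delta_rot": [0, 0, 0], "fingers": 1},
  {"linear": [0.54, -1.04, -4.6], "delta_rot": [0, 0, 0], "fingers": 1},
])

```text
time: 1.85
eef_pos: [489.9, 137.3, 50.2]
ee_rot: [-0.035, 0.999, 0.0, -0.0]
ft_force: [0.3, 0.1, 1.1]
opening: 1.001
```

```bash
python3 - <<'E'
from h import *
s=robot.read_state(); print(s['eef_pos'],s['joint_pos'].round(2))
a=robot.snapshot('top');b=robot.snapshot('scene')
cv2.imwrite('pics/c1.png',np.hstack([cv2.resize(a[150:270,150:300],None,fx=2.6,fy=2.6),cv2.resize(b[120:240,240:390],None,fx=2.6,fy=2.6)]))
E
```

```text
[489.92431316 137.25941353  50.16128779] [-0.67  0.24  0.34  2.02 -0.1   0.9   1.37]
```

View pics/c1.png

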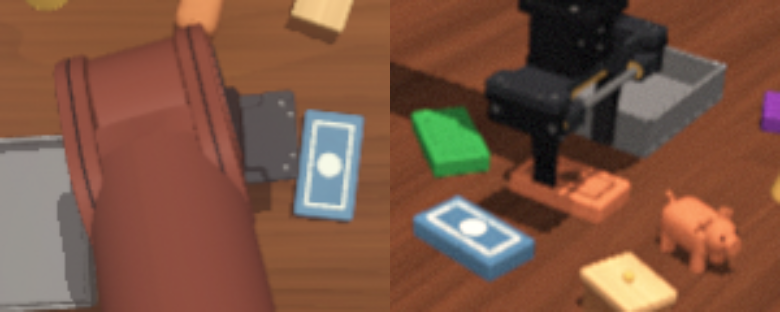

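The scene view shows the jaws straddling the clay tile, with the near finger at about (545,165) in the crop. I'll go down and close.

jog_arm([
  {"linear": [0, -0.02, -0.7], "delta_rot": [0, 0, 0], "fingers": 1},
  {"linear": [0, -0.02, -1.2], "delta_rot": [0, 0, 0], "fingers": 1},
  {"linear": [0, -0.02, -1.36], "delta_rot": [0, 0, 0], "fingers": 1},
  {"linear": [0, -0.02, -1.36], "delta_rot": [0, 0, 0], "fingers": 1},
  {"linear": [0, -0.02, -1.36], "delta_rot": [0, 0, 0], "fingers": 0.2},
  {"linear": [0, -0.02, -1.36], "delta_rot": [0, 0, 0], "fingers": 0.2},
  {"linear": [0, -0.02, -1.36], "delta_rot": [0, 0, 0], "fingers": -1},
  {"linear": [0, -0.02, -1.36], "delta_rot": [0, 0, 0], "fingers": -1},
  {"linear": [0, -0.02, -1.36], "delta_rot": [0, 0, 0], "fingers": -1},
  {"linear": [0, -0.02, -1.36], "delta_rot": [0, 0, 0], "fingers": -1},
  {"linear": [0, -0.02, -1.36], "delta_rot": [0, 0, 0], "fingers": -1},
  {"linear": [0, -0.02, -1.36], "delta_rot": [0, 0, 0], "fingers": -1},
], force=35)

```text
time: 2.95
eef_pos: [490.0, 135.7, 15.6]
ee_rot: [-0.034, 0.999, 0.0, 0.0]
ft_force: [-1.1, 0.5, 5.0]
opening: 0.64
```

jog_arm([
  {"linear": [0, 0, 0.2], "delta_rot": [0, 0, 0], "fingers": -1},
  {"linear": [0, 0, 0.6], "delta_rot": [0, 0, 0], "fingers": -1},
  {"linear": [0, 0, 1.4], "delta_rot": [0, 0, 0], "fingers": -1},
  {"linear": [0, 0, 2.6], "delta_rot": [0, 0, 0], "fingers": -1},
  {"linear": [0, 0, 3.8], "delta_rot": [0, 0, 0], "fingers": -1},
  {"linear": [0, 0, 4.6], "delta_rot": [0, 0, 0], "fingers": -1},
  {"linear": [0, 0, 5.0], "delta_rot": [0, 0, 0], "fingers": -1},
  {"linear": [0, 0, 5.0], "delta_rot": [0, 0, 0], "fingers": -1},
  {"linear": [0, 0, 5.0], "delta_rot": [0, 0, 0], "fingers": -1},
])

```text
time: 3.7
eef_pos: [489.6, 135.4, 140.0]
ee_rot: [-0.034, 0.999, 0.0, -0.0]
ft_force: [-1.2, -0.4, -2.0]
opening: 0.642
```

jog_arm([
  {"linear": [-0.05, -0.4, 0.2], "delta_rot": [0, 0, 0], "fingers": -1},
  {"linear": [-0.15, -1.3, 0.4], "delta_rot": [0, 0, -0.1], "fingers": -1},
  {"linear": [-0.3, -2.6, 0.4], "delta_rot": [0, 0, -0.2], "fingers": -1},
  {"linear": [-0.48, -4.0, 0.4], "delta_rot": [0, 0, -0.3], "fingers": -1},
  {"linear": [-0.65, -5.4, 0.4], "delta_rot": [0, 0, -0.4], "fingers": -1},
  {"linear": [-0.81, -6.8, 0.4], "delta_rot": [0, 0, -0.5], "fingers": -1},
  {"linear": [-0.98, -8.2, 0.4], "delta_rot": [0, 0, -0.6], "fingers": -1},
  {"linear": [-1.15, -9.6, 0.4], "delta_rot": [0, 0, -0.7], "fingers": -1},
  {"linear": [-1.31, -11.0, 0.4], "delta_rot": [0, 0, -0.78], "fingers": -1},
  {"linear": [-1.48, -12.4, 0.4], "delta_rot": [0, 0, -0.78], "fingers": -1},
  {"linear": [-1.65, -13.8, 0.4], "delta_rot": [0, 0, -0.78], "fingers": -1},
  {"linear": [-1.76, -14.8, 0.4], "delta_rot": [0, 0, -0.78], "fingers": -1},
])

```text
time: 4.7
eef_pos: [443.4, -238.2, 149.4]
ee_rot: [0.001, 1.0, -0.0, -0.001]
ft_force: [0.1, 0.0, -1.1]
opening: 0.64
```

jog_arm([
  {"linear": [-0.1, -1.0, 0], "delta_rot": [0, 0, 0], "fingers": -1},
  {"linear": [-0.2, -1.9, 0], "delta_rot": [0, 0, 0], "fingers": -1},
  {"linear": [-0.32, -2.7, 0], "delta_rot": [0, 0, 0], "fingers": -1},
  {"linear": [-0.4, -3.3, 0], "delta_rot": [0, 0, 0], "fingers": -1},
  {"linear": [-0.44, -3.64, 0], "delta_rot": [0, 0, 0], "fingers": -1},
  {"linear": [-0.44, -3.64, 0], "delta_rot": [0, 0, 0], "fingers": -1},
  {"linear": [-0.44, -3.64, 0], "delta_rot": [0, 0, 0], "fingers": -1},
])

```text
time: 5.28
eef_pos: [434.1, -325.3, 149.6]
ee_rot: [0.0, 1.0, 0.0, -0.001]
ft_force: [0.6, 0.2, -1.2]
opening: 0.637
```

```bash
python3 - <<'E'
from h import *
s=robot.read_state(); print(s['eef_pos'],s['joint_pos'].round(2))
a=robot.snapshot('top');b=robot.snapshot('scene')
cv2.imwrite('pics/c2.png',np.hstack([cv2.resize(a[150:300,330:480],None,fx=2.6,fy=2.6),cv2.resize(b[180:330,60:210],None,fx=2.6,fy=2.6)]))
E
```

```text
[ 434.1266507  -325.2822042   149.57067826] [-0.12  0.22  0.77  1.87 -0.17  1.12  2.29]
```

View pics/c2.png

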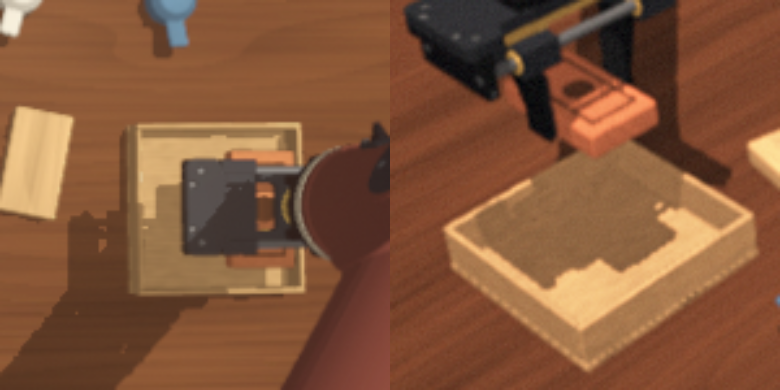

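jog_arm([
  {"linear": [0, 0, -0.6], "delta_rot": [0, 0, 0], "fingers": -1},
  {"linear": [0, 0, -1.6], "delta_rot": [0, 0, 0], "fingers": -1},
  {"linear": [0, 0, -2.7], "delta_rot": [0, 0, 0], "fingers": -1},
  {"linear": [0, 0, -3.7], "delta_rot": [0, 0, 0], "fingers": -1},
  {"linear": [0, 0, -4.4], "delta_rot": [0, 0, 0], "fingers": -1},
  {"linear": [0, 0, -4.8], "delta_rot": [0, 0, 0], "fingers": -1},
  {"linear": [0, 0, -5.0], "delta_rot": [0, 0, 0], "fingers": -1},
  {"linear": [0, 0, -5.06], "delta_rot": [0, 0, 0], "fingers": -1},
  {"linear": [0, 0, -5.06], "delta_rot": [0, 0, 0], "fingers": -1},
  {"linear": [0, 0, -5.06], "delta_rot": [0, 0, 0], "fingers": -1},
])

```text
time: 6.22
eef_pos: [435.6, -325.8, 24.9]
ee_rot: [-0.0, 1.0, -0.0, 0.001]
ft_force: [0.3, -0.6, -2.8]
opening: 0.638
```

jog_arm([
  {"linear": [0, 0, -0.03], "delta_rot": [0, 0, 0], "fingers": -1},
  {"linear": [0, 0, -0.06], "delta_rot": [0, 0, 0], "fingers": -1},
  {"linear": [0, 0, -0.06], "delta_rot": [0, 0, 0], "fingers": -1},
])

```text
time: 6.47
eef_pos: [435.1, -325.6, 22.7]
ee_rot: [-0.0, 1.0, -0.0, 0.0]
ft_force: [0.3, -0.0, -3.0]
opening: 0.644
```

jog_arm([
  {"linear": [0, 0, -0.02], "delta_rot": [0, 0, 0], "fingers": -1},
  {"linear": [0, 0, -0.04], "delta_rot": [0, 0, 0], "fingers": -1},
  {"linear": [0, 0, -0.04], "delta_rot": [0, 0, 0], "fingers": -1},
])

```text
time: 6.72
eef_pos: [434.8, -325.6, 21.3]
ee_rot: [-0.0, 1.0, -0.0, -0.0]
ft_force: [-0.3, 0.3, -2.3]
opening: 0.644
```

jog_arm([
  {"linear": [0, 0, -0.02], "delta_rot": [0, 0, 0], "fingers": -1},
  {"linear": [0, 0, -0.03], "delta_rot": [0, 0, 0], "fingers": -1},
  {"linear": [0, 0, -0.03], "delta_rot": [0, 0, 0], "fingers": -1},
])

```text
time: 6.97
eef_pos: [434.9, -325.6, 20.7]
ee_rot: [-0.0, 1.0, 0.0, -0.0]
ft_force: [-1.0, -0.1, -0.1]
opening: 0.64
```

jog_arm([
  {"linear": [0, 0, -0.02], "delta_rot": [0, 0, 0], "fingers": -1},
  {"linear": [0, 0, -0.02], "delta_rot": [0, 0, 0], "fingers": -1},
  {"linear": [0, 0, -0.02], "delta_rot": [0, 0, 0], "fingers": 0.3},
  {"linear": [0, 0, -0.02], "delta_rot": [0, 0, 0], "fingers": 0.4},
  {"linear": [0, 0, -0.02], "delta_rot": [0, 0, 0], "fingers": 0.5},
  {"linear": [0, 0, -0.02], "delta_rot": [0, 0, 0], "fingers": 0.6},
  {"linear": [0, 0, -0.02], "delta_rot": [0, 0, 0], "fingers": 0.6},
])

```text
time: 7.55
eef_pos: [434.9, -325.6, 20.1]
ee_rot: [-0.0, 1.0, -0.0, 0.0]
ft_force: [0.4, 0.9, 0.2]
opening: 0.782
```

jog_arm([
  {"linear": [0, 0, 0.4], "delta_rot": [0, 0, 0], "fingers": 0.6},
  {"linear": [0, 0, 1.4], "delta_rot": [0, 0, 0], "fingers": 0.6},
  {"linear": [0, 0, 2.8], "delta_rot": [0, 0, 0], "fingers": 1},
  {"linear": [0, 0, 4.2], "delta_rot": [0, 0, 0], "fingers": 1},
  {"linear": [0.4, 1.0, 5.0], "delta_rot": [0, 0, 0], "fingers": 1},
  {"linear": [0.95, 2.3, 5.2], "delta_rot": [0, 0, 0], "fingers": 1},
  {"linear": [1.55, 3.7, 5.2], "delta_rot": [0, 0, 0], "fingers": 1},
  {"linear": [2.15, 5.1, 5.2], "delta_rot": [0, 0, -0.5], "fingers": 1},
  {"linear": [2.75, 6.5, 5.2], "delta_rot": [0, 0, -1], "fingers": 1},
  {"linear": [3.35, 7.9, 5.2], "delta_rot": [0, 0, -1.5], "fingers": 1},
  {"linear": [3.95, 9.3, 5.2], "delta_rot": [0, 0, -2], "fingers": 1},
  {"linear": [4.55, 10.7, 5.2], "delta_rot": [0, 0, -2.3], "fingers": 1},
])

```text
time: 8.55
eef_pos: [549.1, -56.4, 151.1]
ee_rot: [0.101, 0.995, 0.0, 0.001]
ft_force: [0.7, -0.6, -0.1]
opening: 1.0
```

jog_arm([
  {"linear": [0.6, 1.4, 0], "delta_rot": [0, 0, 0], "fingers": 1},
  {"linear": [1.2, 2.8, 0], "delta_rot": [0, 0, 0], "fingers": 1},
  {"linear": [1.8, 4.2, 0], "delta_rot": [0, 0, 0], "fingers": 1},
  {"linear": [2.4, 5.6, 0], "delta_rot": [0, 0, 0], "fingers": 1},
  {"linear": [2.9, 6.7, 0], "delta_rot": [0, 0, 0], "fingers": 1},
  {"linear": [3.15, 7.3, 0], "delta_rot": [0, 0, 0], "fingers": 1},
  {"linear": [3.25, 7.52, 0], "delta_rot": [0, 0, 0], "fingers": 1},
  {"linear": [3.25, 7.52, 0], "delta_rot": [0, 0, 0], "fingers": 1},
  {"linear": [3.25, 7.52, 0], "delta_rot": [0, 0, 0], "fingers": 1},
])

```text
time: 9.3
eef_pos: [629.6, 127.7, 150.3]
ee_rot: [0.101, 0.995, -0.001, 0.0]
ft_force: [-0.6, -0.4, -0.9]
opening: 0.996
```

```bash
python3 - <<'E'
from h import *
s=robot.read_state(); print(s['eef_pos'],s['ee_rot'].round(3),s['joint_pos'].round(2))
a=robot.snapshot('top');b=robot.snapshot('scene')
cv2.imwrite('pics/top1.png',a);cv2.imwrite('pics/scene1.png',b)
m=mask(a,(6,100,175),(14,255,255),(382,200,446,262)); m=cv2.morphologyEx(m,cv2.MORPH_CLOSE,np.ones((3,3)))
print(rect('top',cv2.convexHull(big(m)),25))
cv2.imwrite('pics/c3.png',np.hstack([cv2.resize(a[100:280,180:460],None,fx=1.9,fy=1.9)]))
E
```

```text
[629.64816506 127.71068678 150.34502085] [ 0.101  0.995 -0.001  0.   ] [-0.68  0.41  0.54  1.61 -0.22  1.18  1.27]
(434.07293701171875, -325.05364990234375, 99.05944061279297, 53.25965118408203, -0.7515716552734375)
```

View pics/c3.png

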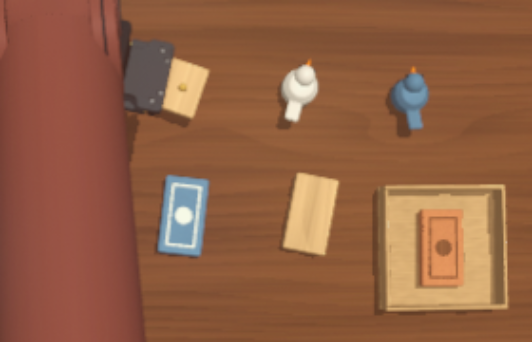

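View pics/scene1.png

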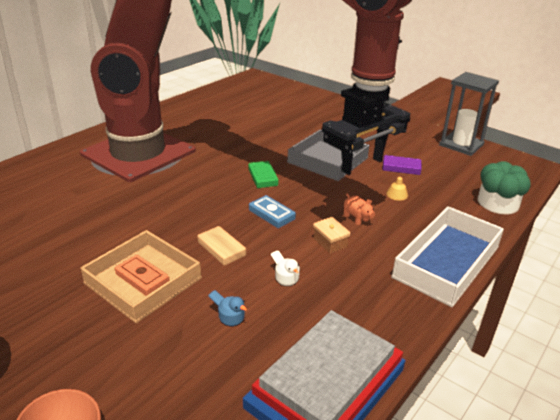

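The top view shows the clay tile lying in the middle of the card box, at about (434,-325). The gripper is above the pig, and I'll go down on it.

jog_arm([
  {"linear": [0.02, 0.09, -0.6], "delta_rot": [0, 0, 0], "fingers": 1},
  {"linear": [0.02, 0.09, -1.6], "delta_rot": [0, 0, 0], "fingers": 1},
  {"linear": [0.02, 0.09, -2.7], "delta_rot": [0, 0, 0], "fingers": 1},
  {"linear": [0.02, 0.09, -3.2], "delta_rot": [0, 0, 0], "fingers": 1},
  {"linear": [0.02, 0.09, -3.4], "delta_rot": [0, 0, 0], "fingers": 1},
  {"linear": [0.02, 0.09, -3.4], "delta_rot": [0, 0, 0], "fingers": 1},
], force=12)

```text
time: 9.9
eef_pos: [629.8, 131.0, 64.5]
ee_rot: [0.101, 0.995, -0.001, -0.001]
ft_force: [-0.7, 0.0, 0.6]
opening: 1.004
```

```bash
python3 - <<'E'
from h import *
s=robot.read_state(); print(s['eef_pos'],s['ee_rot'].round(3),s['joint_pos'].round(2))
b=robot.snapshot('scene')
cv2.imwrite('pics/c4.png',np.hstack([cv2.resize(b[120:260,290:450],None,fx=4,fy=4)]))
E
```

```text
[629.77943143 131.02571204  64.54344957] [ 0.101  0.995 -0.001 -0.001] [-0.66  0.5   0.5   1.68 -0.27  1.03  1.3 ]
```

View pics/c4.png

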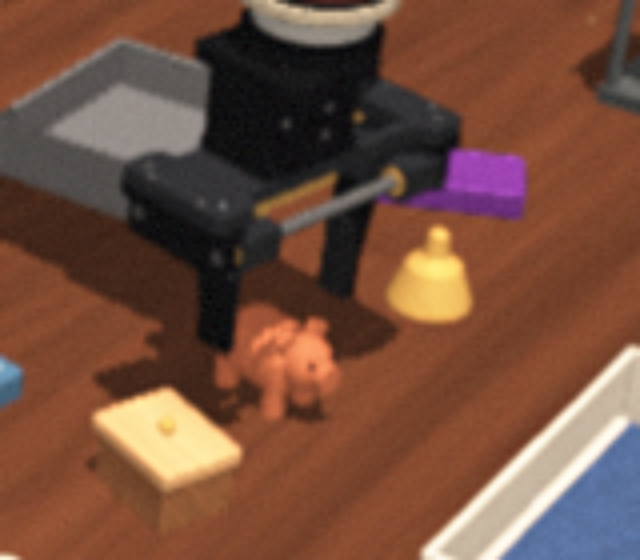

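The jaws straddle the pig cleanly, so I'll lower to the grip height and close softly.

jog_arm([
  {"linear": [0, -0.02, -0.7], "delta_rot": [0, 0, 0], "fingers": 1},
  {"linear": [0, -0.02, -1.4], "delta_rot": [0, 0, 0], "fingers": 1},
  {"linear": [0, -0.02, -1.66], "delta_rot": [0, 0, 0], "fingers": 0.6},
  {"linear": [0, -0.02, -1.66], "delta_rot": [0, 0, 0], "fingers": 0.2},
  {"linear": [0, -0.02, -1.66], "delta_rot": [0, 0, 0], "fingers": 0.1},
  {"linear": [0, -0.02, -1.66], "delta_rot": [0, 0, 0], "fingers": 0.05},
  {"linear": [0, -0.02, -1.66], "delta_rot": [0, 0, 0], "fingers": 0},
  {"linear": [0, -0.02, -1.66], "delta_rot": [0, 0, 0], "fingers": -0.05},
  {"linear": [0, -0.02, -1.66], "delta_rot": [0, 0, 0], "fingers": -0.1},
  {"linear": [0, -0.02, -1.66], "delta_rot": [0, 0, 0], "fingers": -0.3},
  {"linear": [0, -0.02, -1.66], "delta_rot": [0, 0, 0], "fingers": -0.5},
  {"linear": [0, -0.02, -1.66], "delta_rot": [0, 0, 0], "fingers": -0.5},
], force=12)

```text
time: 10.95
eef_pos: [630.5, 131.7, 23.9]
ee_rot: [0.1, 0.995, 0.0, 0.0]
ft_force: [-1.0, -0.1, 4.2]
opening: 0.457
```

jog_arm([
  {"linear": [0, 0, 0.2], "delta_rot": [0, 0, 0], "fingers": -0.6},
  {"linear": [0, 0, 0.7], "delta_rot": [0, 0, 0], "fingers": -0.6},
  {"linear": [0, 0, 1.6], "delta_rot": [0, 0, 0], "fingers": -0.6},
  {"linear": [0, 0, 2.8], "delta_rot": [0, 0, 0], "fingers": -0.6},
  {"linear": [0, 0, 3.9], "delta_rot": [0, 0, 0], "fingers": -0.6},
  {"linear": [0, 0, 4.6], "delta_rot": [0, 0, 0], "fingers": -0.6},
  {"linear": [0, 0, 5.0], "delta_rot": [0, 0, 0], "fingers": -0.6},
  {"linear": [0, 0, 5.0], "delta_rot": [0, 0, 0], "fingers": -0.6},
])

```text
time: 11.62
eef_pos: [631.7, 131.9, 151.7]
ee_rot: [0.1, 0.995, 0.001, 0.002]
ft_force: [0.3, 1.5, -1.2]
opening: 0.46
```

```bash
python3 - <<'E'
from h import *
s=robot.read_state(); print(s['eef_pos'],s['ee_rot'].round(3),s['joint_pos'].round(2),s['opening'])
b=robot.snapshot('scene')
cv2.imwrite('pics/c5.png',np.hstack([cv2.resize(b[60:220,290:450],None,fx=3.5,fy=3.5)]))
E
```

```text
[631.66606286 131.8605826  151.70284377] [0.1   0.995 0.001 0.002] [-0.69  0.41  0.54  1.61 -0.22  1.18  1.27] 0.46032352315991704
```

View pics/c5.png

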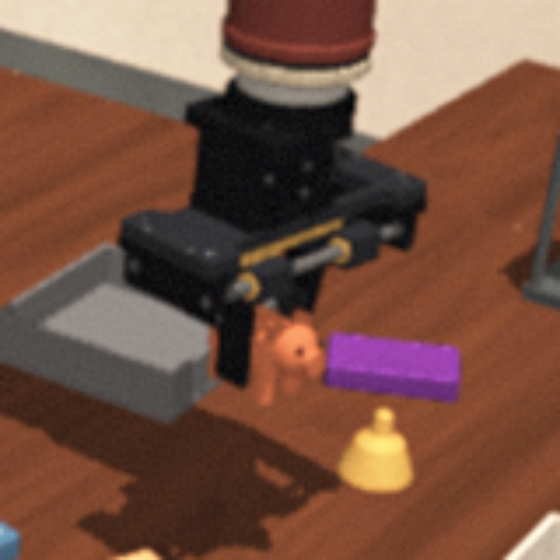

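jog_arm([
  {"linear": [-0.15, -0.4, 0], "delta_rot": [0, 0, 0], "fingers": -0.6},
  {"linear": [-0.5, -1.2, 0], "delta_rot": [0, 0, 0.1], "fingers": -0.6},
  {"linear": [-1.0, -2.4, 0], "delta_rot": [0, 0, 0.3], "fingers": -0.6},
  {"linear": [-1.6, -3.75, 0], "delta_rot": [0, 0, 0.5], "fingers": -0.6},
  {"linear": [-2.2, -5.1, 0], "delta_rot": [0, 0, 0.7], "fingers": -0.6},
  {"linear": [-2.8, -6.5, 0], "delta_rot": [0, 0, 0.9], "fingers": -0.6},
  {"linear": [-3.4, -7.9, 0], "delta_rot": [0, 0, 1.1], "fingers": -0.6},
  {"linear": [-4.0, -9.3, 0], "delta_rot": [0, 0, 1.3], "fingers": -0.6},
  {"linear": [-4.6, -10.7, 0], "delta_rot": [0, 0, 1.5], "fingers": -0.6},
  {"linear": [-5.2, -12.1, 0], "delta_rot": [0, 0, 1.7], "fingers": -0.6},
  {"linear": [-5.8, -13.5, 0], "delta_rot": [0, 0, 1.9], "fingers": -0.6},
  {"linear": [-6.35, -14.8, 0], "delta_rot": [0, 0, 2.0], "fingers": -0.6},
])

```text
time: 12.67
eef_pos: [468.7, -240.3, 147.2]
ee_rot: [0.013, 1.0, 0.0, -0.001]
ft_force: [1.0, 0.2, -0.8]
opening: 0.459
```

jog_arm([
  {"linear": [-0.5, -1.1, 0], "delta_rot": [0, 0, 0.1], "fingers": -0.6},
  {"linear": [-0.9, -2.1, 0], "delta_rot": [0, 0, 0.25], "fingers": -0.6},
  {"linear": [-1.2, -2.8, 0], "delta_rot": [0, 0, 0.25], "fingers": -0.6},
  {"linear": [-1.4, -3.25, 0], "delta_rot": [0, 0, 0.25], "fingers": -0.6},
  {"linear": [-1.5, -3.45, 0], "delta_rot": [0, 0, 0.25], "fingers": -0.6},
  {"linear": [-1.5, -3.45, 0], "delta_rot": [0, 0, 0.25], "fingers": -0.6},
  {"linear": [-1.5, -3.45, 0], "delta_rot": [0, 0, 0.25], "fingers": -0.6},
  {"linear": [-1.5, -3.45, 0], "delta_rot": [0, 0, 0.25], "fingers": -0.6},
])

```text
time: 13.33
eef_pos: [434.4, -323.3, 148.1]
ee_rot: [0.001, 1.0, 0.0, -0.0]
ft_force: [0.8, 0.4, -0.5]
opening: 0.465
```

jog_arm([
  {"linear": [0, -0.08, -0.5], "delta_rot": [0, 0, 0], "fingers": -0.6},
  {"linear": [0, -0.08, -1.3], "delta_rot": [0, 0, 0], "fingers": -0.6},
  {"linear": [0, -0.08, -2.2], "delta_rot": [0, 0, 0], "fingers": -0.6},
  {"linear": [0, -0.08, -3.0], "delta_rot": [0, 0, 0], "fingers": -0.6},
  {"linear": [0, -0.08, -3.5], "delta_rot": [0, 0, 0], "fingers": -0.6},
  {"linear": [0, -0.08, -3.7], "delta_rot": [0, 0, 0], "fingers": -0.6},
  {"linear": [0, -0.08, -3.8], "delta_rot": [0, 0, 0], "fingers": -0.6},
  {"linear": [0, -0.08, -3.8], "delta_rot": [0, 0, 0], "fingers": -0.6},
  {"linear": [0, -0.08, -3.8], "delta_rot": [0, 0, 0], "fingers": -0.6},
])

```text
time: 14.08
eef_pos: [434.6, -326.9, 54.3]
ee_rot: [0.002, 1.0, -0.0, 0.0]
ft_force: [-0.4, -0.3, 0.2]
opening: 0.464
```

```bash
python3 - <<'E'
from h import *
s=robot.read_state(); print(s['eef_pos'],s['ee_rot'].round(3),s['joint_pos'].round(2),s['opening'])
b=robot.snapshot('scene')
cv2.imwrite('pics/c6.png',np.hstack([cv2.resize(b[190:330,70:220],None,fx=4,fy=4)]))
E
```

```text
[ 434.62499218 -326.87407551   54.32768783] [ 0.002  1.    -0.     0.   ] [-0.06  0.36  0.73  1.95 -0.29  0.94  2.39] 0.46400895149371857
```

View pics/c6.png

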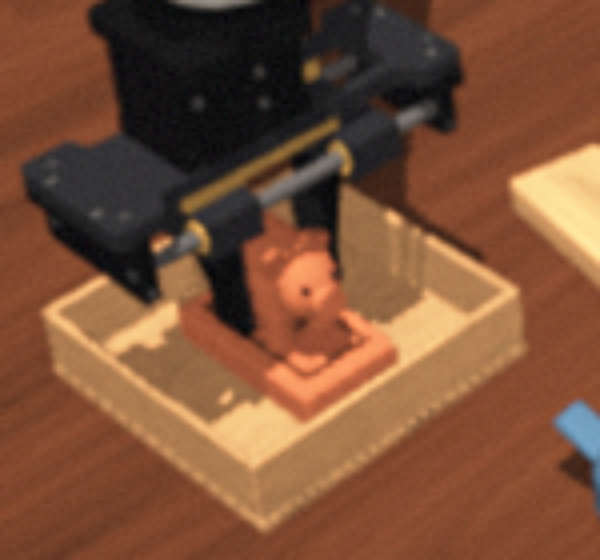

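The pig is upright just above the tile and centred across it. I'll creep down while watching the force.

jog_arm([
  {"linear": [0, 0.04, -0.05], "delta_rot": [0, 0, 0], "fingers": -0.6},
  {"linear": [0, 0.04, -0.1], "delta_rot": [0, 0, 0], "fingers": -0.6},
  {"linear": [0, 0.04, -0.13], "delta_rot": [0, 0, 0], "fingers": -0.6},
  {"linear": [0, 0.04, -0.13], "delta_rot": [0, 0, 0], "fingers": -0.6},
])

```text
time: 14.47
eef_pos: [434.2, -325.5, 50.4]
ee_rot: [0.002, 1.0, 0.0, 0.0]
ft_force: [0.7, 0.5, -0.6]
opening: 0.466
```

jog_arm([
  {"linear": [0, 0, -0.02], "delta_rot": [0, 0, 0], "fingers": -0.6},
  {"linear": [0, 0, -0.04], "delta_rot": [0, 0, 0], "fingers": -0.6},
  {"linear": [0, 0, -0.04], "delta_rot": [0, 0, 0], "fingers": -0.6},
])

```text
time: 14.72
eef_pos: [434.0, -325.6, 49.3]
ee_rot: [0.002, 1.0, -0.0, -0.0]
ft_force: [0.3, 0.6, -0.9]
opening: 0.461
```

jog_arm([
  {"linear": [0, 0, -0.02], "delta_rot": [0, 0, 0], "fingers": -0.6},
  {"linear": [0, 0, -0.03], "delta_rot": [0, 0, 0], "fingers": -0.6},
  {"linear": [0, 0, -0.03], "delta_rot": [0, 0, 0], "fingers": -0.6},
])

```text
time: 14.97
eef_pos: [434.1, -325.7, 48.9]
ee_rot: [0.002, 1.0, 0.0, 0.0]
ft_force: [-2.1, 0.3, 3.7]
opening: 0.463
```

jog_arm([
  {"linear": [0, 0, 0], "delta_rot": [0, 0, 0], "fingers": -0.06},
  {"linear": [0, 0, 0], "delta_rot": [0, 0, 0], "fingers": 0.0},
  {"linear": [0, 0, 0], "delta_rot": [0, 0, 0], "fingers": 0.1},
  {"linear": [0, 0, 0], "delta_rot": [0, 0, 0], "fingers": 0.25},
  {"linear": [0, 0, 0], "delta_rot": [0, 0, 0], "fingers": 0.4},
  {"linear": [0, 0, 0], "delta_rot": [0, 0, 0], "fingers": 0.5},
  {"linear": [0, 0, 0], "delta_rot": [0, 0, 0], "fingers": 0.5},
])

```text
time: 15.55
eef_pos: [434.1, -325.5, 48.6]
ee_rot: [0.002, 1.0, -0.0, -0.0]
ft_force: [-0.3, -0.7, -0.2]
opening: 0.723
```

jog_arm([
  {"linear": [0, 0, 0.3], "delta_rot": [0, 0, 0], "fingers": 0.5},
  {"linear": [0, 0, 1.0], "delta_rot": [0, 0, 0], "fingers": 0.5},
  {"linear": [0, 0, 2.0], "delta_rot": [0, 0, 0], "fingers": 0.6},
  {"linear": [0, 0, 3.2], "delta_rot": [0, 0, 0], "fingers": 1},
  {"linear": [0, 0, 4.0], "delta_rot": [0, 0, 0], "fingers": 1},
  {"linear": [0.05, 1.2, 4.1], "delta_rot": [0, 0, 0], "fingers": 1},
  {"linear": [0.2, 2.6, 4.1], "delta_rot": [0, 0, 0], "fingers": 1},
  {"linear": [0.4, 4.0, 4.1], "delta_rot": [0, 0, 0], "fingers": 1},
  {"linear": [0.6, 5.4, 4.1], "delta_rot": [0, 0, -0.4], "fingers": 1},
  {"linear": [0.8, 6.8, 4.1], "delta_rot": [0, 0, -0.8], "fingers": 1},
  {"linear": [1.0, 8.2, 4.1], "delta_rot": [0, 0, -1.1], "fingers": 1},
  {"linear": [1.2, 9.6, 4.1], "delta_rot": [0, 0, -1.2], "fingers": 1},
])

```text
time: 16.55
eef_pos: [464.2, -84.1, 151.9]
ee_rot: [0.056, 0.998, 0.0, 0.001]
ft_force: [1.2, -0.1, 0.5]
opening: 0.995
```

```bash
python3 - <<'E'
from h import *
s=robot.read_state(); print(s['eef_pos'],s['ee_rot'].round(3),s['joint_pos'].round(2),s['opening'])
a=robot.snapshot('top');b=robot.snapshot('scene')
cv2.imwrite('pics/c7.png',np.hstack([cv2.resize(a[150:300,350:480],None,fx=3,fy=3),cv2.resize(b[200:350,70:200],None,fx=3,fy=3)]))
E
```

```text
[464.16626646 -84.06639293 151.93626424] [0.056 0.998 0.    0.001] [-0.5   0.02  0.6   2.02 -0.01  1.11  1.56] 0.99490130216089
```

View pics/c7.png

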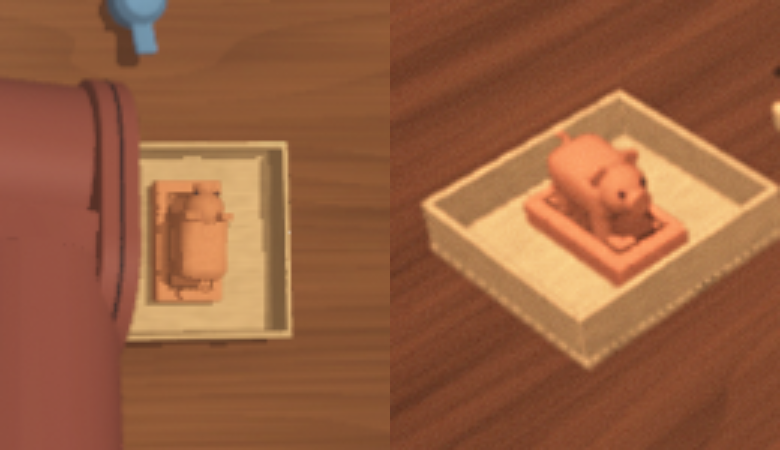

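The pig stands upright in the middle of its tile, with its body at about (205,245) in the top crop. Next is the blue tile.

jog_arm([
  {"linear": [0.2, 1.3, 0], "delta_rot": [0, 0, 0], "fingers": 1},
  {"linear": [0.4, 2.5, -0.6], "delta_rot": [0, 0, 0], "fingers": 1},
  {"linear": [0.5, 3.4, -1.6], "delta_rot": [0, 0, 0], "fingers": 1},
  {"linear": [0.5, 3.85, -2.6], "delta_rot": [0, 0, 0], "fingers": 1},
  {"linear": [0.5, 3.85, -3.6], "delta_rot": [0, 0, 0], "fingers": 1},
  {"linear": [0.5, 3.85, -4.1], "delta_rot": [0, 0, 0], "fingers": 1},
  {"linear": [0.5, 3.85, -4.1], "delta_rot": [0, 0, 0], "fingers": 1},
  {"linear": [0.5, 3.85, -4.1], "delta_rot": [0, 0, 0], "fingers": 1},
], force=35)

```text
time: 17.32
eef_pos: [476.5, 10.0, 48.8]
ee_rot: [0.055, 0.998, -0.0, -0.0]
ft_force: [-0.3, 0.1, 0.7]
opening: 1.004
```

```bash
python3 - <<'E'
from h import *
s=robot.read_state(); print(s['eef_pos'],s['ee_rot'].round(3),s['joint_pos'].round(2),s['opening'])
a=robot.snapshot('top');b=robot.snapshot('scene')
cv2.imwrite('pics/c8.png',np.hstack([cv2.resize(a[150:300,200:330],None,fx=3,fy=3),cv2.resize(b[130:280,220:350],None,fx=3,fy=3)]))
E
```

```text
[476.45994304  10.04372801  48.78155006] [ 0.055  0.998 -0.    -0.   ] [-0.58  0.19  0.5   2.1  -0.12  0.88  1.46] 1.004253012253009
```

View pics/c8.png

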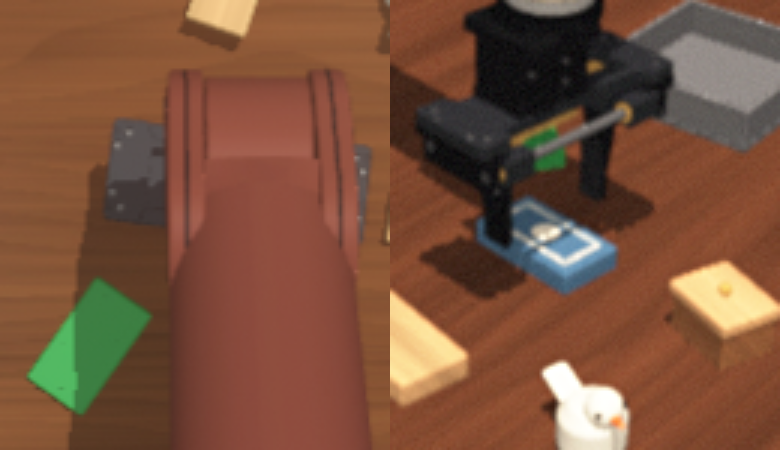

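jog_arm([
  {"linear": [0, 0.07, -0.6], "delta_rot": [0, 0, 0], "fingers": 1},
  {"linear": [0, 0.07, -1.1], "delta_rot": [0, 0, 0], "fingers": 1},
  {"linear": [0, 0.07, -1.3], "delta_rot": [0, 0, 0], "fingers": 1},
  {"linear": [0, 0.07, -1.3], "delta_rot": [0, 0, 0], "fingers": 0.8},
  {"linear": [0, 0.07, -1.3], "delta_rot": [0, 0, 0], "fingers": 0.6},
  {"linear": [0, 0.07, -1.3], "delta_rot": [0, 0, 0], "fingers": 0.45},
  {"linear": [0, 0.07, -1.3], "delta_rot": [0, 0, 0], "fingers": 0.3},
  {"linear": [0, 0.07, -1.3], "delta_rot": [0, 0, 0], "fingers": 0},
  {"linear": [0, 0.07, -1.3], "delta_rot": [0, 0, 0], "fingers": -1},
  {"linear": [0, 0.07, -1.3], "delta_rot": [0, 0, 0], "fingers": -1},
  {"linear": [0, 0.07, -1.3], "delta_rot": [0, 0, 0], "fingers": -1},
], force=35)

```text
time: 18.33
eef_pos: [476.9, 12.4, 16.5]
ee_rot: [0.055, 0.999, 0.0, 0.0]
ft_force: [-1.5, -0.4, 5.6]
opening: 0.638
```

jog_arm([
  {"linear": [0, 0, 0.2], "delta_rot": [0, 0, 0], "fingers": -1},
  {"linear": [0, 0, 0.6], "delta_rot": [0, 0, 0], "fingers": -1},
  {"linear": [0, 0, 1.4], "delta_rot": [0, 0, 0], "fingers": -1},
  {"linear": [0, 0, 2.6], "delta_rot": [0, 0, 0], "fingers": -1},
  {"linear": [0, 0, 3.8], "delta_rot": [0, 0, 0], "fingers": -1},
  {"linear": [0, 0, 4.8], "delta_rot": [0, 0, 0], "fingers": -1},
  {"linear": [0, 0, 5.2], "delta_rot": [0, 0, 0], "fingers": -1},
  {"linear": [0, 0, 5.2], "delta_rot": [0, 0, 0], "fingers": -1},
  {"linear": [0, 0, 5.2], "delta_rot": [0, 0, 0], "fingers": -1},
])

```text
time: 19.08
eef_pos: [476.3, 12.6, 145.7]
ee_rot: [0.054, 0.999, 0.0, 0.0]
ft_force: [-0.2, -0.6, -2.9]
opening: 0.637
```

jog_arm([
  {"linear": [-0.08, 0.4, 0], "delta_rot": [0, 0, 0.05], "fingers": -1},
  {"linear": [-0.22, 1.2, 0], "delta_rot": [0, 0, 0.2], "fingers": -1},
  {"linear": [-0.45, 2.4, 0], "delta_rot": [0, 0, 0.4], "fingers": -1},
  {"linear": [-0.7, 3.75, 0], "delta_rot": [0, 0, 0.6], "fingers": -1},
  {"linear": [-0.95, 5.1, 0], "delta_rot": [0, 0, 0.8], "fingers": -1},
  {"linear": [-1.2, 6.5, 0], "delta_rot": [0, 0, 1.0], "fingers": -1},
  {"linear": [-1.46, 7.9, 0], "delta_rot": [0, 0, 1.2], "fingers": -1},
  {"linear": [-1.7, 9.2, 0], "delta_rot": [0, 0, 1.4], "fingers": -1},
  {"linear": [-1.92, 10.35, 0], "delta_rot": [0, 0, 1.6], "fingers": -1},
  {"linear": [-2.1, 11.25, 0], "delta_rot": [0, 0, 1.8], "fingers": -1},
  {"linear": [-2.2, 11.85, 0], "delta_rot": [0, 0, 1.94], "fingers": -1},
  {"linear": [-2.23, 12.04, 0], "delta_rot": [0, 0, 1.94], "fingers": -1},
])

```text
time: 20.08
eef_pos: [419.4, 315.7, 144.9]
ee_rot: [-0.032, 0.999, -0.0, -0.001]
ft_force: [-0.4, -0.7, -3.0]
opening: 0.641
```

jog_arm([
  {"linear": [0, 0, 0], "delta_rot": [0, 0, 0], "fingers": -1},
  {"linear": [0, 0, 0], "delta_rot": [0, 0, 0], "fingers": -1},
])

```text
time: 20.25
eef_pos: [421.4, 311.8, 145.7]
ee_rot: [-0.029, 1.0, -0.001, -0.0]
ft_force: [-0.2, -0.7, -1.8]
opening: 0.643
```

```bash
python3 - <<'E'
from h import *
s=robot.read_state(); print(s['eef_pos'],s['ee_rot'].round(3),s['joint_pos'].round(2),s['opening'])
b=robot.snapshot('scene')
cv2.imwrite('pics/c9.png',np.hstack([cv2.resize(b[80:200,260:400],None,fx=4,fy=4)]))
E
```

```text
[421.35978146 311.84678993 145.67872648] [-0.029  1.    -0.001 -0.   ] [-0.94  0.15  0.23  1.89 -0.04  1.11  0.94] 0.6426321304692032
```

View pics/c9.png

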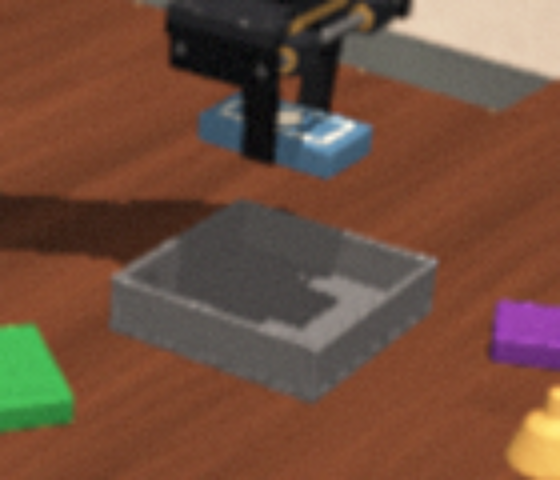

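jog_arm([
  {"linear": [0, 0.04, -0.6], "delta_rot": [0, 0, 0], "fingers": -1},
  {"linear": [0, 0.04, -1.6], "delta_rot": [0, 0, 0], "fingers": -1},
  {"linear": [0, 0.04, -2.6], "delta_rot": [0, 0, 0], "fingers": -1},
  {"linear": [0, 0.04, -3.5], "delta_rot": [0, 0, 0], "fingers": -1},
  {"linear": [0, 0.04, -4.2], "delta_rot": [0, 0, 0], "fingers": -1},
  {"linear": [0, 0.04, -4.6], "delta_rot": [0, 0, 0], "fingers": -1},
  {"linear": [0, 0.04, -4.78], "delta_rot": [0, 0, 0], "fingers": -1},
  {"linear": [0, 0.04, -4.82], "delta_rot": [0, 0, 0], "fingers": -1},
  {"linear": [0, 0.04, -4.82], "delta_rot": [0, 0, 0], "fingers": -1},
  {"linear": [0, 0.04, -4.82], "delta_rot": [0, 0, 0], "fingers": -1},
])

```text
time: 21.13
eef_pos: [421.6, 314.8, 26.7]
ee_rot: [-0.03, 1.0, 0.001, 0.001]
ft_force: [-0.3, 0.6, -2.8]
opening: 0.643
```

jog_arm([
  {"linear": [0, 0, -0.03], "delta_rot": [0, 0, 0], "fingers": -1},
  {"linear": [0, 0, -0.06], "delta_rot": [0, 0, 0], "fingers": -1},
  {"linear": [0, 0, -0.06], "delta_rot": [0, 0, 0], "fingers": -1},
])

```text
time: 21.38
eef_pos: [421.0, 314.6, 24.4]
ee_rot: [-0.03, 1.0, 0.0, 0.0]
ft_force: [0.6, 0.0, -2.7]
opening: 0.638
```

jog_arm([
  {"linear": [0, -0.03, -0.03], "delta_rot": [0, 0, 0], "fingers": -1},
  {"linear": [0, -0.03, -0.06], "delta_rot": [0, 0, 0], "fingers": -1},
  {"linear": [0, -0.03, -0.08], "delta_rot": [0, 0, 0], "fingers": -1},
  {"linear": [0, -0.03, -0.08], "delta_rot": [0, 0, 0], "fingers": -1},
])

```text
time: 21.72
eef_pos: [420.8, 313.6, 21.9]
ee_rot: [-0.03, 1.0, -0.0, -0.0]
ft_force: [-0.4, 0.1, -2.3]
opening: 0.644
```

jog_arm([
  {"linear": [0, 0, -0.02], "delta_rot": [0, 0, 0], "fingers": -1},
  {"linear": [0, 0, -0.03], "delta_rot": [0, 0, 0], "fingers": -1},
  {"linear": [0, 0, -0.03], "delta_rot": [0, 0, 0], "fingers": -1},
])

```text
time: 21.97
eef_pos: [420.9, 313.7, 21.6]
ee_rot: [-0.03, 1.0, 0.0, -0.0]
ft_force: [-1.7, -1.6, 2.7]
opening: 0.641
```

Contact: the force went from -2.3 to +2.7 N. I'll release.

jog_arm([
  {"linear": [0, 0, -0.01], "delta_rot": [0, 0, 0], "fingers": 0.3},
  {"linear": [0, 0, -0.01], "delta_rot": [0, 0, 0], "fingers": 0.35},
  {"linear": [0, 0, -0.01], "delta_rot": [0, 0, 0], "fingers": 0.45},
  {"linear": [0, 0, -0.01], "delta_rot": [0, 0, 0], "fingers": 0.6},
  {"linear": [0, 0, -0.01], "delta_rot": [0, 0, 0], "fingers": 0.6},
  {"linear": [0, 0, 0.2], "delta_rot": [0, 0, 0], "fingers": 0.6},
])

```text
time: 22.47
eef_pos: [420.4, 313.3, 25.7]
ee_rot: [-0.03, 1.0, -0.001, -0.001]
ft_force: [-0.5, 0.3, 0.0]
opening: 0.789
```

jog_arm([
  {"linear": [0, 0, 0.4], "delta_rot": [0, 0, 0], "fingers": 0.6},
  {"linear": [0, 0, 1.4], "delta_rot": [0, 0, 0], "fingers": 0.6},
  {"linear": [0, 0, 2.8], "delta_rot": [0, 0, 0], "fingers": 0.8},
  {"linear": [0, 0, 4.2], "delta_rot": [0, 0, 0], "fingers": 1},
  {"linear": [0.25, -0.8, 5.0], "delta_rot": [0, 0, 0], "fingers": 1},
  {"linear": [0.6, -2.1, 5.2], "delta_rot": [0, 0, 0], "fingers": 1},
  {"linear": [1.1, -3.5, 5.2], "delta_rot": [0, 0, 0], "fingers": 1},
  {"linear": [1.6, -4.9, 5.2], "delta_rot": [0, 0, 0], "fingers": 1},
  {"linear": [2.1, -6.3, 5.2], "delta_rot": [0, 0, 0], "fingers": 1},
  {"linear": [2.6, -7.7, 5.2], "delta_rot": [0, 0, 0], "fingers": 1},
  {"linear": [3.1, -9.1, 5.2], "delta_rot": [0, 0, 0], "fingers": 1},
  {"linear": [3.6, -10.5, 5.2], "delta_rot": [0, 0, 0], "fingers": 1},
])

```text
time: 23.47
eef_pos: [511.3, 49.4, 157.6]
ee_rot: [-0.03, 1.0, 0.0, 0.001]
ft_force: [-0.0, 0.6, -0.2]
opening: 1.002
```

```bash
python3 - <<'E'
from h import *
s=robot.read_state(); print(s['eef_pos'],s['ee_rot'].round(3),s['joint_pos'].round(2),s['opening'])
a=robot.snapshot('top');b=robot.snapshot('scene')
cv2.imwrite('pics/top2.png',a);cv2.imwrite('pics/scene2.png',b)
cv2.imwrite('pics/c10.png',np.hstack([cv2.resize(a[190:290,100:200],None,fx=3.6,fy=3.6),cv2.resize(b[110:210,280:380],None,fx=3.6,fy=3.6)]))
m=mask(a,(95,50,60),(112,255,255),(120,205,185,272)); m=cv2.morphologyEx(m,cv2.MORPH_CLOSE,np.ones((3,3)))
print(rect('top',cv2.convexHull(big(m)),25))
E
```

```text
[511.28772112  49.39552007 157.61528303] [-0.03   1.     0.     0.001] [-0.62  0.11  0.47  1.92 -0.06  1.12  1.5 ] 1.002438556624909
(420.3500061035156, 311.38037109375, 99.10469055175781, 56.85414123535156, 3.5594642162323)
```

View pics/c10.png

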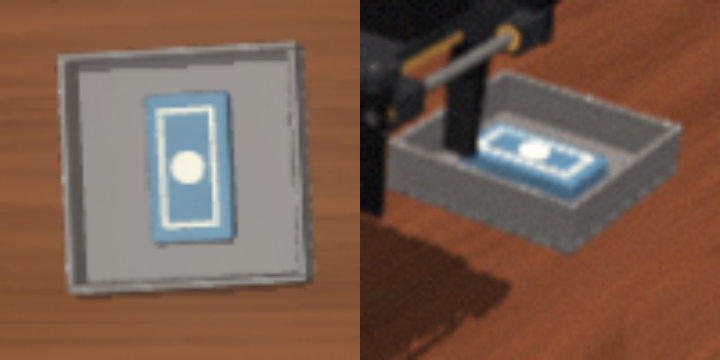

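jog_arm([
  {"linear": [0.5, -1.35, 0], "delta_rot": [0, 0, 0], "fingers": 1},
  {"linear": [1.0, -2.7, 0], "delta_rot": [0, 0, 0], "fingers": 1},
  {"linear": [1.5, -4.05, 0], "delta_rot": [0, 0, -0.1], "fingers": 1},
  {"linear": [2.0, -5.4, 0], "delta_rot": [0, 0, -0.15], "fingers": 1},
  {"linear": [2.5, -6.75, 0], "delta_rot": [0, 0, -0.15], "fingers": 1},
  {"linear": [3.0, -8.1, 0], "delta_rot": [0, 0, -0.15], "fingers": 1},
  {"linear": [3.5, -9.4, 0], "delta_rot": [0, 0, -0.15], "fingers": 1},
  {"linear": [4.05, -10.8, 0], "delta_rot": [0, 0, -0.15], "fingers": 1},
  {"linear": [4.55, -12.1, 0], "delta_rot": [0, 0, -0.15], "fingers": 1},
  {"linear": [4.9, -13.1, 0], "delta_rot": [0, 0, -0.15], "fingers": 1},
  {"linear": [5.05, -13.45, 0], "delta_rot": [0, 0, -0.15], "fingers": 1},
  {"linear": [5.05, -13.45, 0], "delta_rot": [0, 0, -0.15], "fingers": 1},
], force=12)

```text
time: 24.57
eef_pos: [636.9, -287.7, 156.7]
ee_rot: [-0.022, 1.0, -0.001, -0.0]
ft_force: [-1.2, 0.5, -0.8]
opening: 1.005
```

jog_arm([
  {"linear": [0, 0, 0], "delta_rot": [0, 0, 0], "fingers": 1},
  {"linear": [0, 0, 0], "delta_rot": [0, 0, 0], "fingers": 1},
])

```text
time: 24.73
eef_pos: [637.4, -282.9, 156.6]
ee_rot: [-0.024, 1.0, 0.001, 0.0]
ft_force: [-0.5, 0.2, 0.3]
opening: 1.0
```

jog_arm([
  {"linear": [0, -0.04, -0.6], "delta_rot": [0, 0, 0], "fingers": 1},
  {"linear": [0, -0.04, -1.6], "delta_rot": [0, 0, 0], "fingers": 1},
  {"linear": [0, -0.04, -2.5], "delta_rot": [0, 0, 0], "fingers": 1},
  {"linear": [0, -0.04, -3.1], "delta_rot": [0, 0, 0], "fingers": 1},
  {"linear": [0, -0.04, -3.3], "delta_rot": [0, 0, 0], "fingers": 1},
  {"linear": [0, -0.04, -3.3], "delta_rot": [0, 0, 0], "fingers": 1},
  {"linear": [0, -0.04, -3.3], "delta_rot": [0, 0, 0], "fingers": 1},
])

```text
time: 25.32
eef_pos: [637.6, -285.7, 74.9]
ee_rot: [-0.024, 1.0, -0.0, 0.0]
ft_force: [0.0, -0.1, 0.9]
opening: 1.001
```

```bash
python3 - <<'E'
from h import *
s=robot.read_state(); print(s['eef_pos'],s['ee_rot'].round(3),s['joint_pos'].round(2),s['opening'])
b=robot.snapshot('scene')
cv2.imwrite('pics/c11.png',cv2.resize(b[210:350,160:310],None,fx=4,fy=4))
E
```

```text
[ 637.61741572 -285.70331723   74.86112389] [-0.024  1.    -0.     0.   ] [-0.05  0.61  0.58  1.53 -0.35  1.11  2.22] 1.0011519678442524
```

View pics/c11.png

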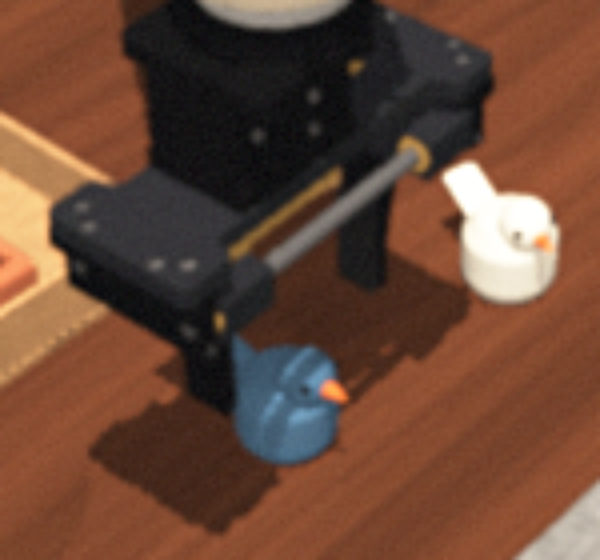

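jog_arm([
  {"linear": [0, 0, -0.7], "delta_rot": [0, 0, 0], "fingers": 1},
  {"linear": [0, 0, -1.5], "delta_rot": [0, 0, 0], "fingers": 1},
  {"linear": [0, 0, -2.1], "delta_rot": [0, 0, 0], "fingers": 1},
  {"linear": [0, 0, -2.32], "delta_rot": [0, 0, 0], "fingers": 0.7},
  {"linear": [0, 0, -2.32], "delta_rot": [0, 0, 0], "fingers": 0.4},
  {"linear": [0, 0, -2.32], "delta_rot": [0, 0, 0], "fingers": 0.25},
  {"linear": [0, 0, -2.32], "delta_rot": [0, 0, 0], "fingers": 0.18},
  {"linear": [0, 0, -2.32], "delta_rot": [0, 0, 0], "fingers": 0.12},
  {"linear": [0, 0, -2.32], "delta_rot": [0, 0, 0], "fingers": 0.06},
  {"linear": [0, 0, -2.32], "delta_rot": [0, 0, 0], "fingers": -0.1},
  {"linear": [0, 0, -2.32], "delta_rot": [0, 0, 0], "fingers": -0.4},
  {"linear": [0, 0, -2.32], "delta_rot": [0, 0, 0], "fingers": -0.4},
], force=12)

```text
time: 26.37
eef_pos: [637.2, -286.0, 16.1]
ee_rot: [-0.024, 1.0, -0.0, 0.0]
ft_force: [-0.3, -0.3, 1.9]
opening: 0.519
```

jog_arm([
  {"linear": [0, 0, 0.1], "delta_rot": [0, 0, 0], "fingers": -0.4},
  {"linear": [0, 0, 0.4], "delta_rot": [0, 0, 0], "fingers": -0.4},
  {"linear": [0, 0, 1.0], "delta_rot": [0, 0, 0], "fingers": -0.4},
  {"linear": [0, 0, 2.0], "delta_rot": [0, 0, 0], "fingers": -0.4},
  {"linear": [0, 0, 3.2], "delta_rot": [0, 0, 0], "fingers": -0.4},
  {"linear": [0, 0, 4.4], "delta_rot": [0, 0, 0], "fingers": -0.4},
  {"linear": [0, 0, 5.2], "delta_rot": [0, 0, 0], "fingers": -0.4},
  {"linear": [0, 0, 5.6], "delta_rot": [0, 0, 0], "fingers": -0.4},
  {"linear": [0, 0, 5.6], "delta_rot": [0, 0, 0], "fingers": -0.4},
  {"linear": [0, 0, 5.6], "delta_rot": [0, 0, 0], "fingers": -0.4},
])

```text
time: 27.2
eef_pos: [637.0, -286.0, 155.9]
ee_rot: [-0.024, 1.0, 0.0, 0.0]
ft_force: [-0.3, 0.4, -2.2]
opening: 0.516
```

```bash
python3 - <<'E'
from h import *
s=robot.read_state(); print(s['eef_pos'],s['ee_rot'].round(3),s['joint_pos'].round(2),s['opening'])
b=robot.snapshot('scene')
cv2.imwrite('pics/c12.png',cv2.resize(b[170:310,160:310],None,fx=4,fy=4))
E
```

```text
[ 637.04249944 -286.00181     155.90034107] [-0.024  1.     0.     0.   ] [-0.06  0.54  0.61  1.46 -0.31  1.25  2.2 ] 0.5156849975334106
```

View pics/c12.png

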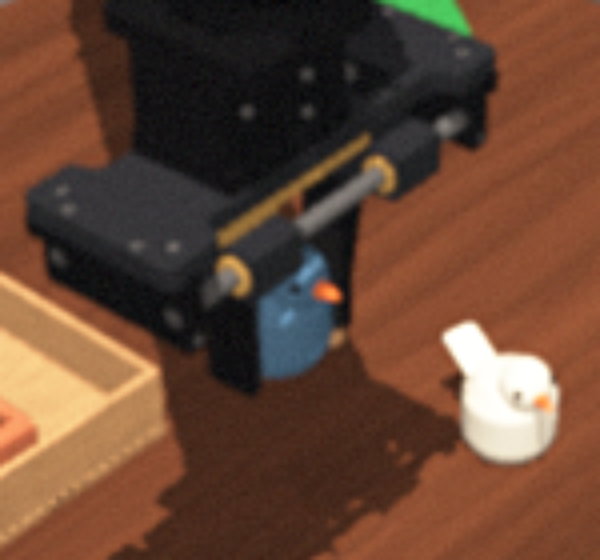

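The bird is held upright, and the white bird has not moved. I'll carry it to the grey box.

jog_arm([
  {"linear": [-0.1, 0.3, 0], "delta_rot": [0, 0, 0], "fingers": -0.4},
  {"linear": [-0.33, 0.9, 0], "delta_rot": [0, 0, 0], "fingers": -0.4},
  {"linear": [-0.65, 1.8, 0], "delta_rot": [0, 0, 0], "fingers": -0.4},
  {"linear": [-1.05, 2.9, 0], "delta_rot": [0, 0, 0], "fingers": -0.4},
  {"linear": [-1.52, 4.2, 0], "delta_rot": [0, 0, 0], "fingers": -0.4},
  {"linear": [-1.99, 5.5, 0], "delta_rot": [0, 0, 0], "fingers": -0.4},
  {"linear": [-2.46, 6.8, 0], "delta_rot": [0, 0, 0], "fingers": -0.4},
  {"linear": [-2.93, 8.1, 0], "delta_rot": [0, 0, 0], "fingers": -0.4},
  {"linear": [-3.4, 9.4, 0], "delta_rot": [0, 0, 0], "fingers": -0.4},
  {"linear": [-3.87, 10.7, 0], "delta_rot": [0, 0, 0], "fingers": -0.4},
  {"linear": [-4.34, 12.0, 0], "delta_rot": [0, 0, 0], "fingers": -0.4},
  {"linear": [-4.81, 13.3, 0], "delta_rot": [0, 0, 0], "fingers": -0.4},
])

```text
time: 28.25
eef_pos: [514.8, 48.3, 154.6]
ee_rot: [-0.024, 1.0, -0.0, -0.001]
ft_force: [1.0, -0.3, -0.9]
opening: 0.518
```

jog_arm([
  {"linear": [-0.47, 1.3, 0], "delta_rot": [0, 0, 0], "fingers": -0.4},
  {"linear": [-0.94, 2.6, 0], "delta_rot": [0, 0, 0], "fingers": -0.4},
  {"linear": [-1.41, 3.9, 0], "delta_rot": [0, 0, 0], "fingers": -0.4},
  {"linear": [-1.88, 5.2, 0], "delta_rot": [0, 0, 0.1], "fingers": -0.4},
  {"linear": [-2.35, 6.5, 0], "delta_rot": [0, 0, 0.15], "fingers": -0.4},
  {"linear": [-2.8, 7.75, 0], "delta_rot": [0, 0, 0.15], "fingers": -0.4},
  {"linear": [-3.2, 8.8, 0], "delta_rot": [0, 0, 0.15], "fingers": -0.4},
  {"linear": [-3.5, 9.7, 0], "delta_rot": [0, 0, 0.15], "fingers": -0.4},
  {"linear": [-3.73, 10.3, 0], "delta_rot": [0, 0, 0.15], "fingers": -0.4},
  {"linear": [-3.83, 10.6, 0], "delta_rot": [0, 0, 0.15], "fingers": -0.4},
  {"linear": [-3.85, 10.66, 0], "delta_rot": [0, 0, 0.15], "fingers": -0.4},
  {"linear": [-3.85, 10.66, 0], "delta_rot": [0, 0, 0.15], "fingers": -0.4},
])

```text
time: 29.25
eef_pos: [420.3, 312.4, 155.1]
ee_rot: [-0.03, 1.0, -0.001, -0.0]
ft_force: [-0.4, -0.4, -0.2]
opening: 0.523
```

jog_arm([
  {"linear": [0, 0, 0], "delta_rot": [0, 0, 0], "fingers": -0.4},
  {"linear": [0, 0, 0], "delta_rot": [0, 0, 0], "fingers": -0.4},
  {"linear": [0, 0, 0], "delta_rot": [0, 0, 0], "fingers": -0.4},
])

```text
time: 29.5
eef_pos: [421.1, 311.9, 155.9]
ee_rot: [-0.029, 1.0, -0.0, 0.0]
ft_force: [0.3, -0.2, -0.8]
opening: 0.515
```

```bash
python3 - <<'E'
from h import *
s=robot.read_state(); print(s['eef_pos'],s['ee_rot'].round(3),s['joint_pos'].round(2),s['opening'])
b=robot.snapshot('scene')
cv2.imwrite('pics/c13.png',cv2.resize(b[70:210,260:410],None,fx=4,fy=4))
E
```

```text
[421.11963461 311.85247226 155.85256282] [-0.029  1.    -0.     0.   ] [-0.98  0.14  0.28  1.89 -0.04  1.13  0.94] 0.5149662501365064
```

View pics/c13.png

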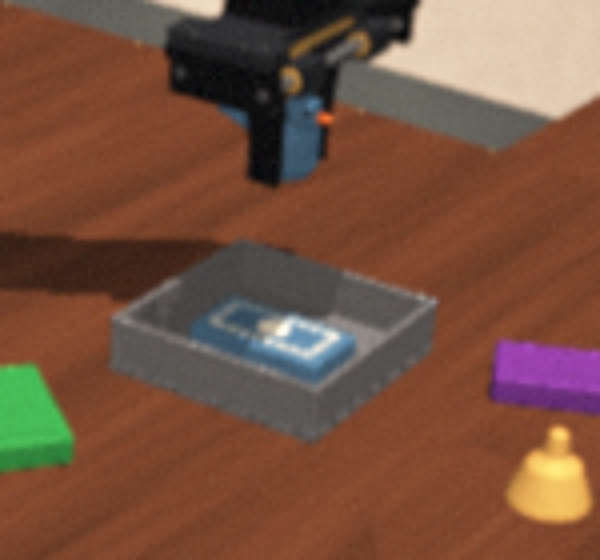

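jog_arm([
  {"linear": [0, 0.04, -0.5], "delta_rot": [0, 0, 0], "fingers": -0.4},
  {"linear": [0, 0.04, -1.4], "delta_rot": [0, 0, 0], "fingers": -0.4},
  {"linear": [0, 0.04, -2.4], "delta_rot": [0, 0, 0], "fingers": -0.4},
  {"linear": [0, 0.04, -3.3], "delta_rot": [0, 0, 0], "fingers": -0.4},
  {"linear": [0, 0.04, -3.9], "delta_rot": [0, 0, 0], "fingers": -0.4},
  {"linear": [0, 0.04, -4.2], "delta_rot": [0, 0, 0], "fingers": -0.4},
  {"linear": [0, 0.04, -4.32], "delta_rot": [0, 0, 0], "fingers": -0.4},
  {"linear": [0, 0.04, -4.36], "delta_rot": [0, 0, 0], "fingers": -0.4},
  {"linear": [0, 0.04, -4.36], "delta_rot": [0, 0, 0], "fingers": -0.4},
  {"linear": [0, 0.04, -4.36], "delta_rot": [0, 0, 0], "fingers": -0.4},
])

```text
time: 30.38
eef_pos: [421.2, 314.4, 47.9]
ee_rot: [-0.03, 1.0, 0.001, 0.001]
ft_force: [0.2, 0.3, -1.4]
opening: 0.522
```

jog_arm([
  {"linear": [0, 0, -0.03], "delta_rot": [0, 0, 0], "fingers": -0.4},
  {"linear": [0, 0, -0.06], "delta_rot": [0, 0, 0], "fingers": -0.4},
  {"linear": [0, 0, -0.08], "delta_rot": [0, 0, 0], "fingers": -0.4},
  {"linear": [0, 0, -0.08], "delta_rot": [0, 0, 0], "fingers": -0.4},
])

```text
time: 30.72
eef_pos: [420.6, 314.0, 44.9]
ee_rot: [-0.03, 1.0, 0.0, 0.0]
ft_force: [1.1, -0.6, -1.1]
opening: 0.515
```

jog_arm([
  {"linear": [0, -0.02, -0.03], "delta_rot": [0, 0, 0], "fingers": -0.4},
  {"linear": [0, -0.02, -0.06], "delta_rot": [0, 0, 0], "fingers": -0.4},
  {"linear": [0, -0.02, -0.09], "delta_rot": [0, 0, 0], "fingers": -0.4},
  {"linear": [0, -0.02, -0.09], "delta_rot": [0, 0, 0], "fingers": -0.4},
])

```text
time: 31.05
eef_pos: [420.5, 313.3, 42.4]
ee_rot: [-0.03, 1.0, -0.0, -0.0]
ft_force: [-0.5, -0.7, -0.4]
opening: 0.516
```

jog_arm([
  {"linear": [0, 0, -0.02], "delta_rot": [0, 0, 0], "fingers": -0.4},
  {"linear": [0, 0, -0.03], "delta_rot": [0, 0, 0], "fingers": -0.4},
  {"linear": [0, 0, -0.03], "delta_rot": [0, 0, 0], "fingers": -0.4},
])

```text
time: 31.3
eef_pos: [420.6, 313.4, 41.8]
ee_rot: [-0.03, 1.0, -0.0, -0.0]
ft_force: [0.2, -0.3, -0.9]
opening: 0.516
```

jog_arm([
  {"linear": [0, 0, -0.01], "delta_rot": [0, 0, 0], "fingers": -0.4},
  {"linear": [0, 0, -0.02], "delta_rot": [0, 0, 0], "fingers": -0.4},
  {"linear": [0, 0, -0.02], "delta_rot": [0, 0, 0], "fingers": -0.4},
])

```text
time: 31.55
eef_pos: [420.6, 313.4, 41.3]
ee_rot: [-0.03, 1.0, -0.0, -0.0]
ft_force: [-0.1, 0.1, 0.2]
opening: 0.516
```

jog_arm([
  {"linear": [0, 0, -0.01], "delta_rot": [0, 0, 0], "fingers": -0.4},
  {"linear": [0, 0, -0.02], "delta_rot": [0, 0, 0], "fingers": -0.4},
  {"linear": [0, 0, -0.02], "delta_rot": [0, 0, 0], "fingers": -0.4},
])

```text
time: 31.8
eef_pos: [420.6, 313.5, 41.0]
ee_rot: [-0.03, 1.0, 0.0, -0.0]
ft_force: [-0.9, 0.2, 1.4]
opening: 0.516
```

Contact: +1.4 N against the bird's weight of about -0.9. I'll release slowly and back off straight up.

jog_arm([
  {"linear": [0, 0, 0], "delta_rot": [0, 0, 0], "fingers": 0.05},
  {"linear": [0, 0, 0], "delta_rot": [0, 0, 0], "fingers": 0.1},
  {"linear": [0, 0, 0], "delta_rot": [0, 0, 0], "fingers": 0.2},
  {"linear": [0, 0, 0], "delta_rot": [0, 0, 0], "fingers": 0.35},
  {"linear": [0, 0, 0], "delta_rot": [0, 0, 0], "fingers": 0.5},
  {"linear": [0, 0, 0], "delta_rot": [0, 0, 0], "fingers": 0.5},
  {"linear": [0, 0, 0], "delta_rot": [0, 0, 0], "fingers": 0.5},
])

```text
time: 32.38
eef_pos: [420.6, 313.4, 40.8]
ee_rot: [-0.03, 1.0, -0.0, 0.0]
ft_force: [0.1, 1.0, 0.0]
opening: 0.735
```

jog_arm([
  {"linear": [0, 0, 0.3], "delta_rot": [0, 0, 0], "fingers": 0.5},
  {"linear": [0, 0, 1.0], "delta_rot": [0, 0, 0], "fingers": 0.5},
  {"linear": [0, 0, 2.0], "delta_rot": [0, 0, 0], "fingers": 0.5},
  {"linear": [0, 0, 3.2], "delta_rot": [0, 0, 0], "fingers": 0.5},
  {"linear": [0, 0, 4.4], "delta_rot": [0, 0, 0], "fingers": 0.5},
  {"linear": [0.6, -0.7, 5.2], "delta_rot": [0, 0, 0], "fingers": 0.5},
  {"linear": [1.2, -1.7, 5.6], "delta_rot": [0, 0, 0], "fingers": 0.5},
  {"linear": [1.9, -2.9, 5.6], "delta_rot": [0, 0, 0], "fingers": 0.5},
  {"linear": [2.5, -4.2, 5.6], "delta_rot": [0, 0, 0], "fingers": 0.5},
  {"linear": [3.0, -5.5, 5.6], "delta_rot": [0, 0, 0], "fingers": 0.5},
  {"linear": [3.4, -6.8, 5.6], "delta_rot": [0, 0, 0], "fingers": 0.5},
  {"linear": [3.6, -8.1, 5.6], "delta_rot": [0, 0, 0], "fingers": 0.5},
])

```text
time: 33.38
eef_pos: [511.5, 109.1, 181.6]
ee_rot: [-0.03, 1.0, 0.0, 0.001]
ft_force: [-0.1, 0.5, 0.9]
opening: 0.75
```

jog_arm([
  {"linear": [0, -0.8, 0], "delta_rot": [0, 0, 0], "fingers": 0.5},
  {"linear": [0, -1.4, 0], "delta_rot": [0, 0, 0], "fingers": 0.5},
  {"linear": [0, -1.6, 0], "delta_rot": [0, 0, 0], "fingers": 0.5},
  {"linear": [0, -1.6, 0], "delta_rot": [0, 0, 0], "fingers": 0.5},
  {"linear": [0, -1.6, 0], "delta_rot": [0, 0, 0], "fingers": 0.5},
  {"linear": [0, -1.6, 0], "delta_rot": [0, 0, 0], "fingers": 0.5},
])

```text
time: 33.88
eef_pos: [510.5, 72.5, 180.9]
ee_rot: [-0.031, 1.0, 0.0, 0.0]
ft_force: [0.4, 0.5, 0.2]
opening: 0.752
```

```bash
python3 - <<'E'
from h import *
s=robot.read_state(); print(s['eef_pos'],s['opening'],s['qvel'].round(3))
a=robot.snapshot('top');b=robot.snapshot('scene')
cv2.imwrite('pics/top3.png',a);cv2.imwrite('pics/scene3.png',b)
cv2.imwrite('pics/c14.png',np.hstack([cv2.resize(a[190:290,100:200],None,fx=3.9,fy=3.9),cv2.resize(b[110:210,280:380],None,fx=3.9,fy=3.9)]))
E
```

```text
[510.5143198   72.49153023 180.94426644] 0.7522238591420012 [-0.003  0.005 -0.     0.     0.003 -0.001  0.004]
```

View pics/c14.png

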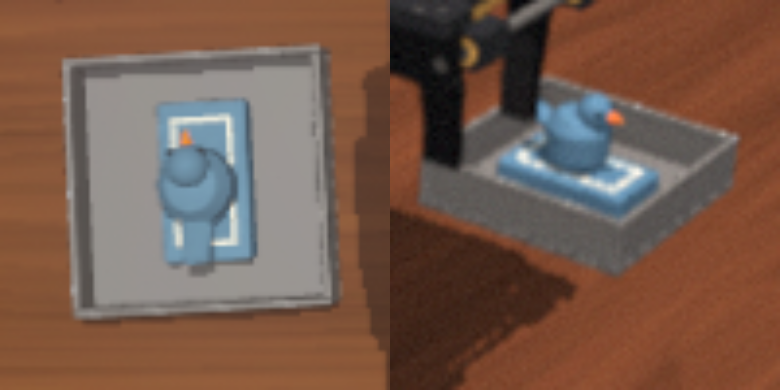

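View pics/scene3.png

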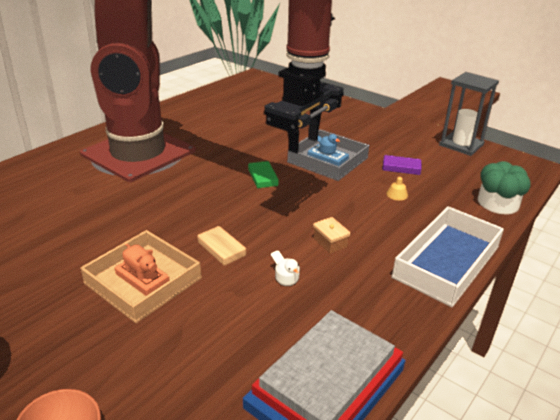

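View pics/top3.png

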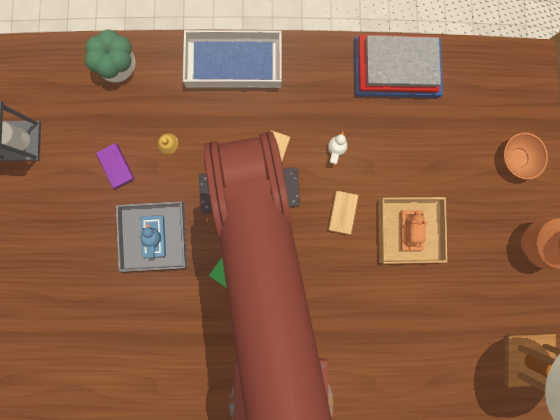

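```bash
python3 - <<'E'
from h import *
a=cv2.imread('pics/top3.png')
print('bird',cast('top',[(197/3.9+100-.5,187/3.9+190-.5)],47))
c=a[190:275,370:455]; cv2.imwrite('pics/c15.png',cv2.resize(c,None,fx=7,fy=7,interpolation=cv2.INTER_NEAREST))
E
```

```text
bird [[417.19631051 312.65460875]]
```

View pics/c15.png

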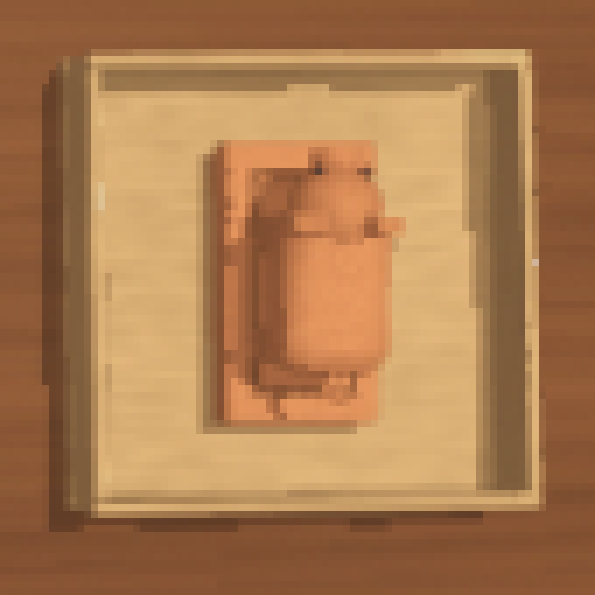

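```bash
python3 - <<'E'
from h import *
print('pig',[cast('top',[(417.8,232.4)],z).round(1) for z in (65,70,75)])
E
```

```text
pig [array([[ 428., -325.]]), array([[ 428. , -323.3]]), array([[ 428. , -321.6]])]
```

```bash
python3 - <<'E'
from station import robot
print(robot.sign_off())
E
```

```text
the job is handed in; nothing more can be done
None
```

Both sets are packed and the job is handed in, at about 34 s of the 118 s allowed. `sign_off` gives no verdict, so the result rests on my own checks. In each box the tile went in first and lies flat, with its figure upright on top. I lowered each piece until the wrist force showed contact before letting go, and the readings I saw at contact stayed below 6 N.

| Check on the last pictures | Measured (mm) | Box centre (mm) |
|---|---|---|
| Clay tile in the card box | (434, -325), yaw within 1° of the box | (435, -326) |
| Pig on the clay tile | about (433, -325) by rump and snout | (435, -326) |
| Blue tile in the grey box | (420, 311), yaw 3.6° against the box's about 3.5° | (421, 313) |
| Bird on the blue tile | about (417, 313) | (421, 313) |

Two readings disagreed slightly:
- **Blue tile:** the picture put its centre about 2 mm off in y from where I set it down. I think this is one of its side faces being counted in the outline.
- **Pig:** the visible part of its back gave x = 428, because the head hides the front of the body. The rump and snout give 431 to 434.

In the last pictures the white bird, wooden slab and bell look unmoved. The trinket box also looks unmoved in the scene view, though the arm partly hid it from the top camera. I compared these by eye and did not measure them.

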